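# Check the topping tins' hinges and reject the stiff one

## Robot

A 6-joint arm with a two-finger parallel gripper is mounted at the origin on the work surface. World frame = base frame: x ahead of the robot, y to its left, z up, the work surface at z = 0. Lengths are in mm, angles in rad, forces in N, time in s.
With the tool pointing down it reaches from about 400 to 925 mm from the base axis. Payload 12.5 kg.
Tool frame: the origin (TCP) lies at the very end of the fingers, on their centre line; the grasp point (between the pads) lies 19 mm behind it (env.grasp_offset is the distance from the TCP to the grasp point, in mm); z points along the fingers, y is the direction in which the jaws open and shut (so a half turn about z gives the same grasp; the last joint's range is limited). The gripper opens to 95 mm and grips with 3 to 60 N. Pads are 20 mm wide; open, the fingers measure 119 mm over their backs; the gripper's body (75 mm by 180 mm) begins 59 mm behind the grasp point.
Start: joints at [-1.451, 0.491, 1.559, -0, 1.092, -0.106], TCP at [139.951, -609.147, 214.661] pointing down, gripper open.
Joint ranges: [-3.1, 3.1], [-0.84, 2.19], [0.05, 2.79], [-1.13, 4.28], [0.06, 2.93], [-2.69, 2.69]. Speed limits (rad/s): [2.22, 2.22, 2.79, 3.14, 3.14, 3.14].

## Interface

Orientations are given as [roll, pitch, yaw] about the fixed x, y, z axes, in that order (R = Rz(yaw) Ry(pitch) Rx(roll)).
In Python, from cell import env gives the robot as it stands. The module is installed in compiled form; this text tells all that it offers.
- The arm moves only by the shell command python3 -m pendant 'ROWS'. ROWS is JSON, one flat list of numbers, 5 for each row, row after row: the shift along the tool's x, y, z as a fraction of full scale, then the turn about the tool's z as a fraction of full scale, then the gripper's target within -1 to 1 (shut at 1, half-way at 0, fully open at -1). In form: [x, y, z, turn, grip, x, y, z, turn, grip, ...]. A call has 1 to 10 rows; each row shifts and turns the commanded pose from where the row before left it, along the tool's axes as they then stand; what a row does not reach is not made up. Full scale, the value 1, is 0.4 m for a shift and 180 degrees for a turn. A row lasts 1/8 s, in which the tool goes at most 62.5 mm and 10.7 degrees, less where a joint would pass 70% of its speed; a pose out of reach is approached as far as the arm can. A call with a number of a shift or a turn outside -1 to 1 is refused whole. A call with a gripper value outside its range is refused whole. The fingers move at their own pace and stop on an object; the grip force is fixed at half the most. Time passes only in rows, so rows that do not move let the fingers close. It gives the time, the measured TCP pose, the force and the opening at its end, in the units of the state.
- env.state(): the state, without advancing time (a new reading comes with each control period).
- env.read_camera(name): name is "scene" or "top" or "wrist"; returns the picture (384x512x3 uint8, red, green, blue); there is no depth.
- env.camera_model(name): a dict with "fx", "fy", "cx", "cy" (pixels), "view" (4x4, takes a point from world to camera coordinates); the wrist camera has in their place "tool_from_camera" (4x4, takes a point from camera to tool coordinates, whose origin is the TCP and whose axes are the flange's). Camera axes: x right, y down, z forward; pixel columns grow to the right and rows downward; lengths in mm; the calibration is good to about 2 mm. A picture is of the moment at which its call begins: read the wrist's pose just before it. camera_model takes no time and is no camera call.
- env.job_done(): hands the job in, once; it reports no verdict.
Trained networks look in the newest picture that a camera, given by its name, has taken for a name from the list of things; names that differ only in an ending like _2 or _b are one class to them, and where a whole thing is asked for, a point or a joint stands for the part that bears it (a point fixed in the world has none). Each returns a list of dicts, best first, with "confidence" (0 to 1); they miss things now and then, are a little off and sometimes report something else, mostly with a low value. They report only what shows in the picture. A call takes as long as a camera call. They do not tell look-alikes from the thing itself.
- env.masks_of(thing, camera): "region" (384x512 bool, what is visible of it).
- env.landmark_of(thing, camera): "xyz" ([x, y, z] in mm, in world coordinates, good to about 4 mm: a listed point, or the origin of a listed thing).
The state is a dict: "t": time; "joints": joint angles; "qvel": joint speeds; "tau": joint torques, N m; "eef_pos": TCP position; "tcp_rot": TCP orientation; "ft_force": force on the tool from outside, world axes, zero at the start; "moment": the same for the moment, N m; "opening": opening from 0.0 (shut) to 1.0 (fully open).
Only numpy, scipy, OpenCV 4.12 (cv2) and the standard library are available. Lean on these libraries where they do the work, as an engineer would, in place of code of your own. Each camera call takes 0.05 s, during which the arm holds its last target.

## Task

Check the lids of the three hinged topping tins on the sloping rack, one at a time from left to right as the robot sees them: lift each by its ball knob to at least 45 degrees; a good lid drops shut by itself when let go, a stiff one stays up. Set the tin with the stiff lid down flat in the square grey reject tray, without dropping it, and leave its lid standing at least 45 degrees open there so that nobody fills it; leave the good tins shut in their places, and don't disturb the other things on the counter.

Things in the scene. Friction and masses are not known exactly. Their poses are not given: they have to be found in the camera images.
- tin_a: one of three alike bare-steel topping tins, 90 long (x), 64 wide (y), 44 mm high to the rim plus a 4 mm lid, 62 wide; about 0.5 kg. Origin: centre of the underside. x runs to the hinge, away from the robot; z is its own up, square to the slope on the rack. Its place on the rack varies. Exactly one of the three has a stiff hinge; they look the same.
- lid_a (a joint): lid of tin_a, rad: 0 shut, grows as it opens, stop at 1.25; hinged along the tin's y at its far top edge. A good lid needs about 0.3 N at the knob to lift and drops shut from any angle when let go; a stiff one needs about 1 N, stays where it is left, and must be moved back to shut it.
- knob_a (a point): centre of the black ball knob, 26 mm across, on the lid of tin_a, moving with the lid: on an 8 mm neck at the middle of the lid's front edge (the robot's side). The centre is 128 mm in front of the hinge axis and 10 mm above the rim plane, 38 mm in front of the tin's front wall, 37 mm from the lid's edge. Grip it lightly: it must turn between the jaws as the lid swings, or the tin comes up too. Axes as the tin's when shut.
- hinge_a (a point): middle of the hinge axis of tin_a: 45 mm behind the tin's origin along its x and 44 mm above along its z; the axis is along y
- tin_b: one of three alike bare-steel topping tins, 90 long (x), 64 wide (y), 44 mm high to the rim plus a 4 mm lid, 62 wide; about 0.5 kg. Origin: centre of the underside. x runs to the hinge, away from the robot; z is its own up, square to the slope on the rack. Its place on the rack varies. Exactly one of the three has a stiff hinge; they look the same.
- lid_b (a joint): lid of tin_b, rad: 0 shut, grows as it opens, stop at 1.25; hinged along the tin's y at its far top edge. A good lid needs about 0.3 N at the knob to lift and drops shut from any angle when let go; a stiff one needs about 1 N, stays where it is left, and must be moved back to shut it.
- knob_b (a point): centre of the black ball knob, 26 mm across, on the lid of tin_b, moving with the lid: on an 8 mm neck at the middle of the lid's front edge (the robot's side). The centre is 128 mm in front of the hinge axis and 10 mm above the rim plane, 38 mm in front of the tin's front wall, 37 mm from the lid's edge. Grip it lightly: it must turn between the jaws as the lid swings, or the tin comes up too. Axes as the tin's when shut.
- hinge_b (a point): middle of the hinge axis of tin_b: 45 mm behind the tin's origin along its x and 44 mm above along its z; the axis is along y
- tin_c: one of three alike bare-steel topping tins, 90 long (x), 64 wide (y), 44 mm high to the rim plus a 4 mm lid, 62 wide; about 0.5 kg. Origin: centre of the underside. x runs to the hinge, away from the robot; z is its own up, square to the slope on the rack. Its place on the rack varies. Exactly one of the three has a stiff hinge; they look the same.
- lid_c (a joint): lid of tin_c, rad: 0 shut, grows as it opens, stop at 1.25; hinged along the tin's y at its far top edge. A good lid needs about 0.3 N at the knob to lift and drops shut from any angle when let go; a stiff one needs about 1 N, stays where it is left, and must be moved back to shut it.
- knob_c (a point): centre of the black ball knob, 26 mm across, on the lid of tin_c, moving with the lid: on an 8 mm neck at the middle of the lid's front edge (the robot's side). The centre is 128 mm in front of the hinge axis and 10 mm above the rim plane, 38 mm in front of the tin's front wall, 37 mm from the lid's edge. Grip it lightly: it must turn between the jaws as the lid swings, or the tin comes up too. Axes as the tin's when shut.
- hinge_c (a point): middle of the hinge axis of tin_c: 45 mm behind the tin's origin along its x and 44 mm above along its z; the axis is along y
- rack: fixed steel rack, 360 mm wide (y), top sloping 25 degrees, low towards the robot, a 15 mm ledge at its low end. Origin: on the table under its middle; x points away from the robot. A light bar 24 mm thick runs along y over the tins, axis 235 mm above the table, 10 mm beyond the origin; posts at y +-176, x 78 mm. It bars a gripper coming straight down on a tin: reach in tilted like the slope.
- place_left (a point): the left place on the rack (left is +y): point on the slope under the middle of the tin there, 55 mm above the table, 110 mm along y from the rack's middle
- place_mid (a point): the mid place on the rack (left is +y): point on the slope under the middle of the tin there, 55 mm above the table, 0 mm along y from the rack's middle
- place_right (a point): the right place on the rack (left is +y): point on the slope under the middle of the tin there, 55 mm above the table, -110 mm along y from the rack's middle
- tray: fixed grey plastic reject tray, open on top, square-cornered, 200 (x) x 170 (y) x 40 mm high, walls and floor 5 mm. Origin: centre of the underside. Stands to the left or right of the rack.
- bowl: round steel bowl, 170 mm across, 60 mm high, fixed, not used; stands at the other side from the tray
- scoop: bystander: aluminium ice scoop, 190 mm long, 35 mm high, lying; origin at the centre of the underside of its 90 mm blade's back end
- cup1: bystander: white paper cup, 80 mm across, 95 mm high, standing open; origin at the centre of the underside
- cup2: bystander: white paper cup, 80 mm across, 95 mm high, standing open; origin at the centre of the underside
- syrup1: bystander: red bottle, 84 mm across, 230 mm high; origin at the centre of the underside
- syrup2: bystander: blue bottle, 84 mm across, 220 mm high; origin at the centre of the underside
- jar: bystander: glass jar, 80 mm across, 110 mm high; origin at the centre of the underside
Not all that is in view belongs to the job. Leave any purple look-alike of the tin_a alone.

How it is judged (in metres and radians):
On the way, in this order (a step that is already met when the one before it is completed fails the run):
1. the lid of the tin in the left place is lifted to 40 degrees or more (((distance between tin_a and place_left below 0.03 m and value of joint lid_a above 0.7 rad) or (distance between tin_b and place_left below 0.03 m and value of joint lid_b above 0.7 rad) or (distance between tin_c and place_left below 0.03 m and value of joint lid_c above 0.7 rad))), for 0.1 s.
2. the lid of the tin in the mid place is lifted to 40 degrees or more (((distance between tin_a and place_mid below 0.03 m and value of joint lid_a above 0.7 rad) or (distance between tin_b and place_mid below 0.03 m and value of joint lid_b above 0.7 rad) or (distance between tin_c and place_mid below 0.03 m and value of joint lid_c above 0.7 rad))), for 0.1 s.
3. the lid of the tin in the right place is lifted to 40 degrees or more (((distance between tin_a and place_right below 0.03 m and value of joint lid_a above 0.7 rad) or (distance between tin_b and place_right below 0.03 m and value of joint lid_b above 0.7 rad) or (distance between tin_c and place_right below 0.03 m and value of joint lid_c above 0.7 rad))), for 0.1 s.
At the end, for the whole second after the job is handed in: one tin stands flat (within 7 degrees) on the floor of the grey tray, its lid standing open by itself (over 0.6 rad; only the stiff lid can); the other two are within 30 mm of where they stood, lids shut (under 0.15 rad); all are let go and at rest (((angle between tin_a's own z axis and vertical below 0.12 rad and value of joint lid_a above 0.6 rad and x of tin_a in the frame of tray between -0.075 and 0.075 m and y of tin_a in the frame of tray between -0.06 and 0.06 m and z of tin_a in the frame of tray below 0.012 m and distance of each of tin_b, tin_c from where it was at the start of the episode below 0.03 m and value of joint each of lid_b, lid_c below 0.15 rad) or (angle between tin_b's own z axis and vertical below 0.12 rad and value of joint lid_b above 0.6 rad and x of tin_b in the frame of tray between -0.075 and 0.075 m and y of tin_b in the frame of tray between -0.06 and 0.06 m and z of tin_b in the frame of tray below 0.012 m and distance of each of tin_a, tin_c from where it was at the start of the episode below 0.03 m and value of joint each of lid_a, lid_c below 0.15 rad) or (angle between tin_c's own z axis and vertical below 0.12 rad and value of joint lid_c above 0.6 rad and x of tin_c in the frame of tray between -0.075 and 0.075 m and y of tin_c in the frame of tray between -0.06 and 0.06 m and z of tin_c in the frame of tray below 0.012 m and distance of each of tin_a, tin_b from where it was at the start of the episode below 0.03 m and value of joint each of lid_a, lid_b below 0.15 rad)) and linear speed of each of tin_a, tin_b, tin_c below 0.02 m/s and velocity of joint lid_a between -0.05 and 0.05 rad/s and velocity of joint lid_b between -0.05 and 0.05 rad/s and velocity of joint lid_c between -0.05 and 0.05 rad/s and contact force between the fingers and tin_a below 0.05 N and contact force between the fingers and tin_b below 0.05 N and contact force between the fingers and tin_c below 0.05 N); the robot touches nothing.
It fails at once if a bystander is moved more than 30 mm or knocked over (distance of any of scoop, cup1, cup2, syrup1, syrup2, jar from where it was at the start of the episode above 0.03 m or angle between any of scoop, cup1, cup2, syrup1, syrup2, jar's own z axis and vertical above 0.5 rad).
It fails at once if a tin is dropped (moves faster than 0.5 m/s while not held) ((linear speed of tin_a above 0.5 m/s and contact force between the fingers and tin_a below 0.05 N) or (linear speed of tin_b above 0.5 m/s and contact force between the fingers and tin_b below 0.05 N) or (linear speed of tin_c above 0.5 m/s and contact force between the fingers and tin_c below 0.05 N)).
It fails at once if a tin is tipped past 60 degrees (angle between any of tin_a, tin_b, tin_c's own z axis and vertical above 1.05 rad).
It also fails if it takes over 72 s, if anything falls off the work surface, if the arm or the gripper's body presses on something with over 40 N, if the wrist force passes 120 N, or if a joint passes its speed limit or range.

## Working session

There is one attempt and no reset: what is moved stays moved. The work goes in short steps, Python scripts to look and compute and a shell command to move; the robot and the scene stay as the last step left them, time stands still between calls to the robot, and variables do not carry over. Pictures are saved under pics/ and viewed, and the job is handed in when it is done.

```bash
mkdir -p pics; ls; python3 - <<'E'
from cell import env
import cv2
s=env.state();print(s)
for c in("scene","top"):
    im=env.read_camera(c);cv2.imwrite(f"pics/{c}0.png",im[:,:,::-1])
    m=env.camera_model(c);print(c,m)
print(env.camera_model("wrist"))
E
```

```text
pics
{'t': 0.0, 'joints': array([-1.45061491e+00,  4.91554975e-01,  1.55948659e+00,  2.25058826e-05,
        1.09170012e+00, -1.05587158e-01]), 'qvel': array([ 8.73712368e-05,  5.69083718e-04,  1.82028958e-03,  2.33917316e-03,
       -1.24231434e-03, -4.70354628e-06]), 'tau': array([-6.88148521e-04, -6.12652016e+01, -2.58184129e+01,  6.91295508e-02,
        4.83474950e-02, -8.56953011e-05]), 'eef_pos': array([ 139.91338559, -608.86924228,  214.0518117 ]), 'tcp_rot': array([-3.14045212e+00, -1.40946663e-04,  2.25758112e-01]), 'ft_force': array([-0.23919638, -0.15234091,  0.12510639]), 'moment': array([-0.05622081, -0.03284846,  0.00485239]), 'opening': 0.9974759019624508}
scene {'fx': 476.7926780370105, 'fy': 476.7926780370105, 'cx': 251.86790092575353, 'cy': 187.82024878921956, 'view': array([[ 8.44347723e-01,  5.35367115e-01, -2.14237068e-02,
        -4.23142496e+02],
       [ 3.02228732e-01, -5.08910731e-01, -8.06019641e-01,
        -8.39177166e+01],
       [-4.42419164e-01,  6.74085989e-01, -5.91500941e-01,
         1.79754387e+03],
       [ 0.00000000e+00,  0.00000000e+00,  0.000
[... 261 characters left out ...]
1,  6.19512272e-03, -1.63009454e-01,
         5.36865449e+02],
       [ 1.62962539e-01, -7.44751126e-03, -9.86604148e-01,
         1.42760950e+03],
       [ 0.00000000e+00,  0.00000000e+00,  0.00000000e+00,
         1.00000000e+00]])}
{'fx': 293.49414274674416, 'fy': 293.49414274674416, 'cx': 256.3546238200077, 'cy': 192.41230327397824, 'tool_from_camera': array([[-5.97456436e-04, -9.59057174e-01, -2.83211900e-01,
         7.94735604e+01],
       [ 9.99999739e-01, -6.87733215e-04,  2.19338217e-04,
         1.05999959e+00],
       [-4.05132122e-04, -2.83211695e-01,  9.59057335e-01,
        -1.70534657e+02],
       [ 0.00000000e+00,  0.00000000e+00,  0.00000000e+00,
         1.00000000e+00]])}
```

View pics/scene0.png

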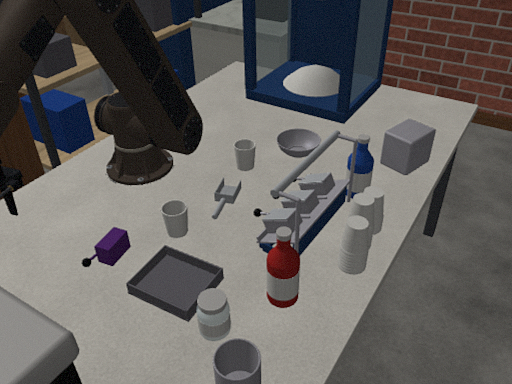

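View pics/top0.png

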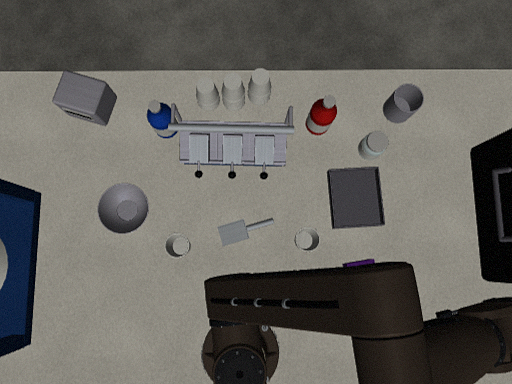

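```bash
python3 - <<'E'
from cell import env
for c in("scene","top"):
    for n in("tin_a","knob_a","hinge_a","rack","tray","bowl","scoop","cup1","syrup1","syrup2","jar"):
        try:
            r=env.landmark_of(n,c)
            print(c,n,[([round(v) for v in d["xyz"]],round(d["confidence"],2)) for d in r])
        except Exception as e: print(c,n,e)
print(env.state()['t'])
E
```

```text
scene tin_a [([290, -385, 27], 0.79), ([673, 24, 59], 0.69), ([575, 31, 68], 0.64), ([670, -81, 61], 0.56), ([770, -274, 1], 0.48)]
scene knob_a [([573, -81, 68], 0.81), ([576, 27, 69], 0.8), ([580, 136, 69], 0.71), ([250, -482, 30], 0.59), ([762, 261, 1], 0.56)]
scene hinge_a [([692, -82, 113], 0.92), ([698, 128, 115], 0.84), ([695, 23, 113], 0.73), ([239, -347, 32], 0.63)]
scene rack [([670, 27, 5], 0.95), ([692, -85, 113], 0.65)]
scene tray [([502, -385, -5], 0.81), ([467, 379, -3], 0.73)]
scene bowl [([471, 381, -1], 0.9)]
scene scoop [([398, -25, 1], 0.98)]
scene cup1 [([362, -218, 2], 0.9), ([343, 197, 1], 0.78), ([696, 130, 113], 0.61)]
scene syrup1 [([770, -275, -1], 0.85), ([762, 261, 2], 0.79)]
scene syrup2 [([770, -275, -1], 0.85), ([762, 261, 2], 0.79)]
scene jar [([676, -450, -3], 0.69)]
top tin_a [([670, -83, 52], 0.95), ([671, 18, 56], 0.94), ([676, 136, 57], 0.81), ([284, -384, 28], 0.47), ([362, -214, -3], 0.46)]
top knob_a [([574, -81, 68], 0.69), ([576, 23, 71], 0.68), ([578, 134, 72], 0.56)]
top hinge_a [([698, 136, 115], 0.75), ([696, -81, 111], 0.74), ([668, -85, 52], 0.64), ([693, 19, 116], 0.57), ([240, -351, 31], 0.48)]
top rack [([672, 25, -4], 0.74)]
top tray [([503, -390, 1], 0.68)]
top bowl [([473, 384, 0], 0.71)]
top scoop [([402, -30, -3], 0.85), ([503, -389, 2], 0.4)]
top cup1 [([345, 200, 4], 0.84), ([361, -213, -1], 0.58), ([698, 133, 114], 0.49)]
top syrup1 [([757, 254, 5], 0.79), ([770, -275, 0], 0.61)]
top syrup2 [([757, 254, 5], 0.79), ([770, -275, 0], 0.61)]
top jar [([677, -452, 0], 0.76)]
1.2
```

The things that could be taken for the tin or knob I want, as scene-view pixels:
- **Rack tins:** three steel tins on the rack with black knobs. Only one knob shows clearly, at (257,212). The top view has all three knobs, at (199,174), (232,174) and (264,175).
- **Purple look-alike:** the tin at (112,245), with its knob at (86,262). I'll leave it alone.

The left place is +y, so the first knob is the one at top-view (199,174). I'll move to a viewing pose in front of the rack and check it there in a close crop.

```bash
python3 -m pendant '[0,0,-0.05,0.036,-1, 0,0,-0.05,0.036,-1, 0.077,-0.122,0,0,-1, 0.077,-0.122,0,0,-1, 0.077,-0.122,0,0,-1, 0.077,-0.122,0,0,-1, 0.077,-0.122,0,0,-1, 0.077,-0.122,0,0,-1]'
```

```text
t: 2.2
eef_pos: [325.6, -314.8, 254.8]
tcp_rot: [3.141, -0.0, -0.001]
ft_force: [-0.6, -0.6, -0.0]
opening: 1.0
```

```bash
python3 -m pendant '[0.077,-0.122,0,0,-1, 0.077,-0.122,0,0,-1, 0.077,-0.122,0,0,-1, 0.077,-0.122,0,0,-1, 0.077,-0.122,0,0,-1, 0.077,-0.122,0.03,0,-1, 0.066,-0.1,0.03,0,-1, 0,0,0.04,0,-1]'
cat > h.py <<'E'
from cell import env
import numpy as np,cv2
from scipy.spatial.transform import Rotation as R
def wT():
    s=env.state();T=np.eye(4);T[:3,:3]=R.from_euler('xyz',s['tcp_rot']).as_matrix();T[:3,3]=s['eef_pos'];return T@env.camera_model('wrist')['tool_from_camera']
def ray(c,px,Tw=None):
    m=env.camera_model(c);T=Tw if c=='wrist' else np.linalg.inv(m['view'])
    d=T[:3,:3]@np.array([(px[0]-m['cx'])/m['fx'],(px[1]-m['cy'])/m['fy'],1]);return T[:3,3],d
def at(c,px,axis,val,Tw=None):
    o,d=ray(c,px,Tw);return o+d*(val-o[axis])/d[axis]
def proj(c,p,Tw=None):
    m=env.camera_model(c);V=np.linalg.inv(Tw) if c=='wrist' else m['view']
    q=V[:3,:3]@p+V[:3,3];return np.array([m['fx']*q[0]/q[2]+m['cx'],m['fy']*q[1]/q[2]+m['cy']])
def snap(c,f,crop=None,k=1):
    im=env.read_camera(c);o=im
    if crop: o=im[crop[1]:crop[3],crop[0]:crop[2]]
    if k>1:o=cv2.resize(o,None,fx=k,fy=k,interpolation=cv2.INTER_CUBIC)
    cv2.imwrite('pics/'+f,o[:,:,::-1]);return im
def lm(n,c): return [([round(float(v)) for v in d["xyz"]],round(d["confidence"],2)) for d in env.landmark_of(n,c)]
E
python3 - <<'E'
from h import *
T=wT();print(env.state()['eef_pos']);snap('wrist','w1.png')
print(lm('knob_a','wrist'));print(lm('tin_a','wrist'));print(lm('hinge_a','wrist'))
r=env.masks_of('knob_a','wrist')
for d in r:
    y,x=np.nonzero(d['region']);p=(x.mean(),y.mean());print(np.round(p),round(d['confidence'],2),np.ptp(x),np.ptp(y),np.round(at('wrist',p,2,69,T)))
E
```

```text
t: 3.2
eef_pos: [537.5, 18.8, 214.1]
tcp_rot: [-3.142, -0.001, 0.003]
ft_force: [-1.6, -0.7, -0.5]
opening: 1.002
[537.48247707  18.81857686 214.10596421]
[([576, 26, 67], 0.8), ([580, 137, 68], 0.72), ([569, -80, 68], 0.67)]
[([670, 18, 57], 0.91), ([677, 132, 55], 0.89), ([668, -82, 56], 0.76), ([693, -81, 120], 0.24)]
[([696, 134, 110], 0.85), ([693, -84, 116], 0.77), ([695, 21, 115], 0.57), ([673, 16, 56], 0.48)]
[252.  61.] 0.66 76 158 [660.  22.  69.]
[369.  66.] 0.64 98 157 [655. -95.  69.]
[129.  59.] 0.61 96 156 [661. 144.  69.]
```

View pics/w1.png

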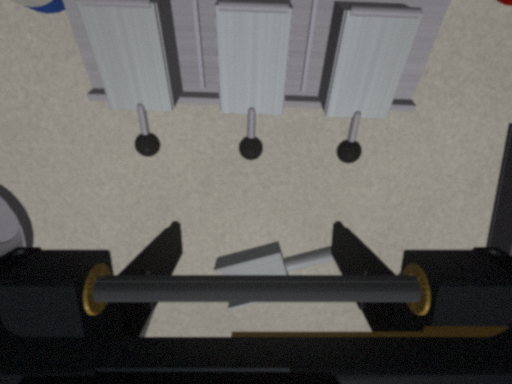

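The wrist view shows three steel tins with black knobs at (147,145), (251,148) and (349,151). The purple one isn't in frame. The left tin's knob is (147,145), and I'll crop in on it and triangulate.

```bash
python3 - <<'E'
from h import *
T=wT();im=cv2.imread('pics/w1.png')
cv2.imwrite('pics/w1c.png',cv2.resize(im[90:180,100:220],None,fx=5,fy=5))
g=im.max(2)
for c in((147,145),(251,148),(349,151)):
    x0,y0=c[0]-16,c[1]-16
    b=g[y0:y0+33,x0:x0+33]<45
    n,l,st,ce=cv2.connectedComponentsWithStats(b.astype(np.uint8));k=1+st[1:,4].argmax()
    p=ce[k]+[x0,y0];print(p,st[k],np.round(at('wrist',p,2,68,T),1))
E
```

```text
[147.0518732  144.05475504] [  5   5  23  21 347] [576.8 132.2  68. ]
[250.2515528  147.66770186] [  5   6  21  20 322] [572.7  21.1  68. ]
[348.43965517 151.0545977 ] [  5   6  22  21 348] [568.8 -85.3  68. ]
```

View pics/w1c.png

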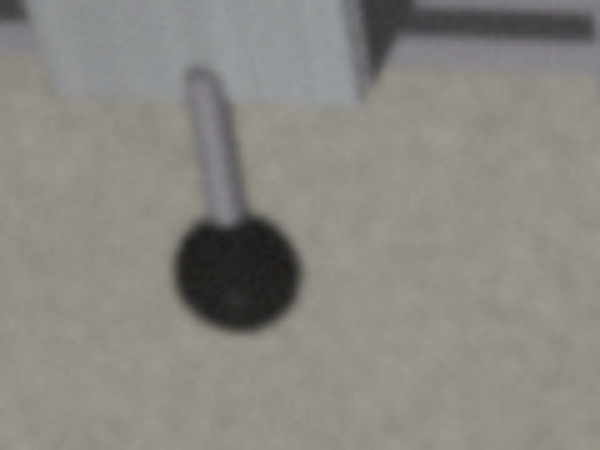

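The crop shows a black ball on a thin neck in front of a steel lid, so it's the right one. The camera sits on the bar side of the gripper, so I'll turn half round to put it on the robot's side. That also lines the jaws up with the rack's yaw of about -1.7°.

```bash
python3 -m pendant '[0,0,0,-0.055,-1,0,0,0,-0.055,-1,0,0,0,-0.055,-1,0,0,0,-0.055,-1,0,0,0,-0.055,-1,0,0,0,-0.055,-1,0,0,0,-0.055,-1,0,0,0,-0.055,-1,0,0,0,-0.055,-1]' && python3 -m pendant '[0,0,0,-0.055,-1,0,0,0,-0.055,-1,0,0,0,-0.055,-1,0,0,0,-0.055,-1,0,0,0,-0.055,-1,0,0,0,-0.055,-1,0,0,0,-0.055,-1,0,0,0,-0.055,-1,0,0,0,-0.055,-1]'
```

```text
t: 4.58
eef_pos: [536.3, 15.6, 215.6]
tcp_rot: [3.14, 0.0, 1.559]
ft_force: [-0.2, 0.4, -0.1]
opening: 1.001
t: 5.7
eef_pos: [536.3, 15.6, 215.6]
tcp_rot: [-3.141, 0.002, 3.114]
ft_force: [0.5, -0.6, 0.0]
opening: 1.0
```

```bash
python3 - <<'E'
from h import *
T=wT();snap('wrist','w2.png');print(lm('knob_a','wrist'))
for p in((578,134,69),(574,24,69),(570,-83,69)):print(proj('wrist',np.array(p),T))
E
```

```text
[([576, 25, 66], 0.92), ([578, 134, 69], 0.84), ([575, -76, 69], 0.8)]
[361.36561021 213.08991833]
[265.76936008 212.32391157]
[172.65044463 211.48872056]
```

View pics/w2.png

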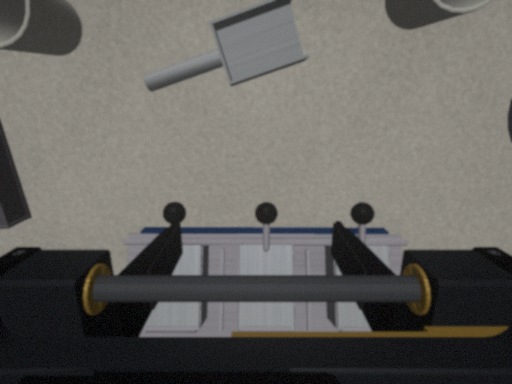

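```bash
python3 -m pendant '[-0.048,0.149,0,0,-1,-0.048,0.149,0,0,-1,0,0,0.14,0,-1,0,0,0.14,0,-1,0,0,0.134,0,-1,0,0,0,0,-1]'; python3 - <<'E'
from h import *
T=wT();snap('wrist','w3.png');print(env.state()['eef_pos'])
E
```

```text
t: 6.55
eef_pos: [576.8, 133.4, 46.6]
tcp_rot: [-3.141, -0.006, 3.106]
ft_force: [0.6, 0.3, 0.6]
opening: 1.001
[578.24822804 133.63453513  49.0539941 ]
```

View pics/w3.png

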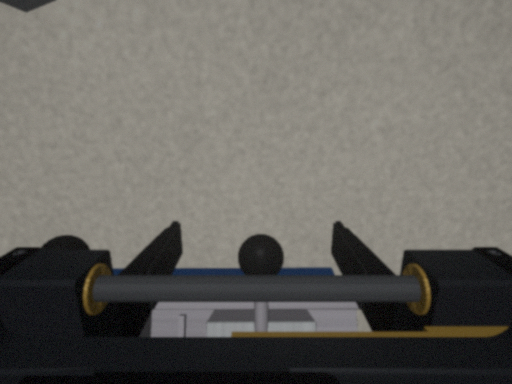

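The knob is at (260,257), centred between the jaws. Next is a gentle close to just past the ball's 26 mm width.

```bash
python3 -m pendant '[0,0,0,0,0.4,0,0,0,0,0.4,0,0,0,0,0.4]'; python3 -m pendant '[0,0,0,0,0.46,0,0,0,0,0.46]'; python3 -m pendant '[0,0,0,0,0.49,0,0,0,0,0.49]'
```

```text
t: 6.98
eef_pos: [578.8, 134.0, 50.4]
tcp_rot: [3.141, 0.002, 3.109]
ft_force: [-0.1, -0.5, 0.2]
opening: 0.74
t: 7.22
eef_pos: [578.3, 134.0, 49.2]
tcp_rot: [-3.142, 0.0, 3.11]
ft_force: [-0.3, -0.5, 0.4]
opening: 0.529
t: 7.48
eef_pos: [578.3, 134.0, 48.9]
tcp_rot: [-3.141, -0.0, 3.11]
ft_force: [-0.6, -0.6, 0.3]
opening: 0.319
```

```bash
python3 -m pendant '[0,0,0,0,0.49,0,0,0,0,0.49]'
```

```text
t: 7.72
eef_pos: [578.2, 134.0, 48.9]
tcp_rot: [-3.142, -0.0, 3.11]
ft_force: [-0.6, 1.2, 0.1]
opening: 0.26
```

```bash
python3 -m pendant '[0.01,0,-0.031,0,0.49,0.0065,0,-0.031,0,0.49,0.003,0,-0.032,0,0.49,0.001,0,-0.032,0,0.49]'; python3 - <<'E'
from h import *
snap('wrist','w4.png');snap('scene','s4.png',(200,120,400,270),4)
E
```

```text
t: 8.22
eef_pos: [570.3, 134.3, 100.7]
tcp_rot: [3.141, 0.001, 3.11]
ft_force: [0.7, 1.0, -0.9]
opening: 0.26
```

View pics/w4.png

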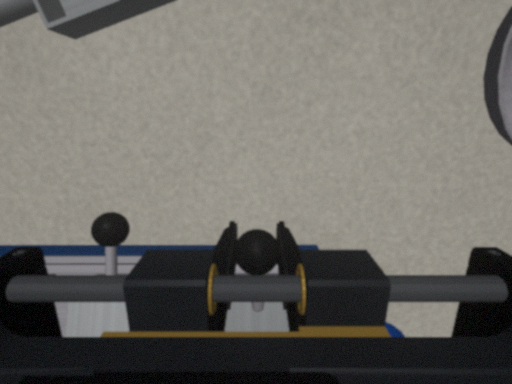

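View pics/s4.png

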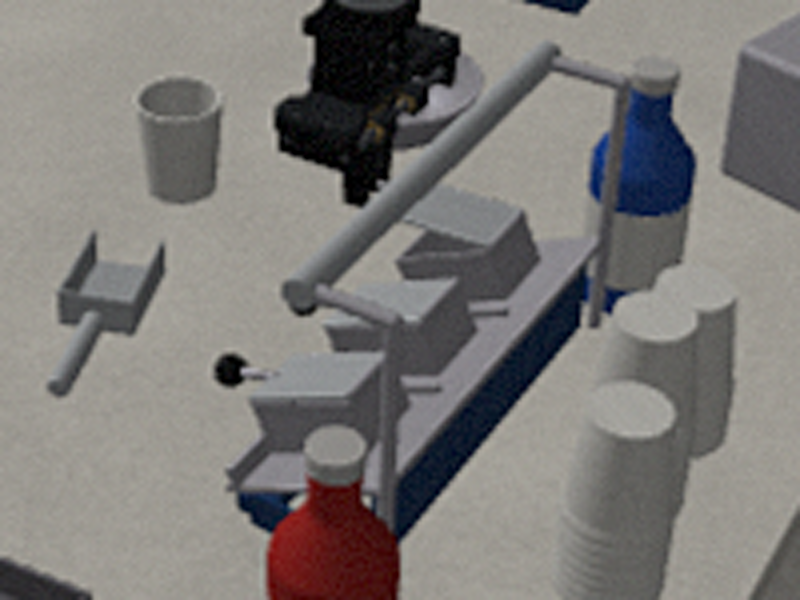

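The ball is between the jaws at wrist (258,252). In the scene crop the far tin's lid stands partly open around (470,220) and the tin is still seated. I'll keep going along the arc.

```bash
python3 -m pendant '[-0.003,0,-0.032,0,0.49,-0.006,0,-0.032,0,0.49,-0.009,0,-0.031,0,0.49,-0.0125,0,-0.029,0,0.49,-0.015,0,-0.028,0,0.49,0,0,0,0,0.49,0,0,0,0,0.49]'; python3 - <<'E'
from h import *
snap('wrist','w5.png');snap('scene','s5.png',(200,120,400,270),4)
E
```

```text
t: 9.2
eef_pos: [588.1, 133.7, 159.9]
tcp_rot: [-3.141, -0.0, 3.11]
ft_force: [-0.8, 2.1, -1.0]
opening: 0.259
```

View pics/w5.png

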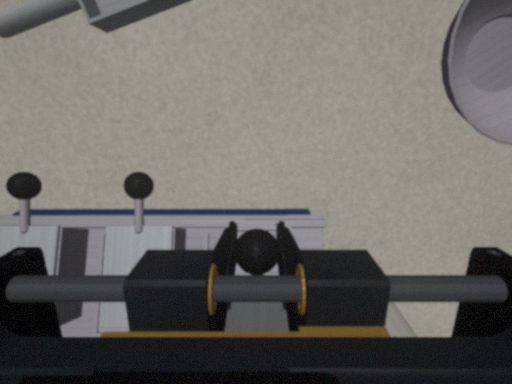

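View pics/s5.png

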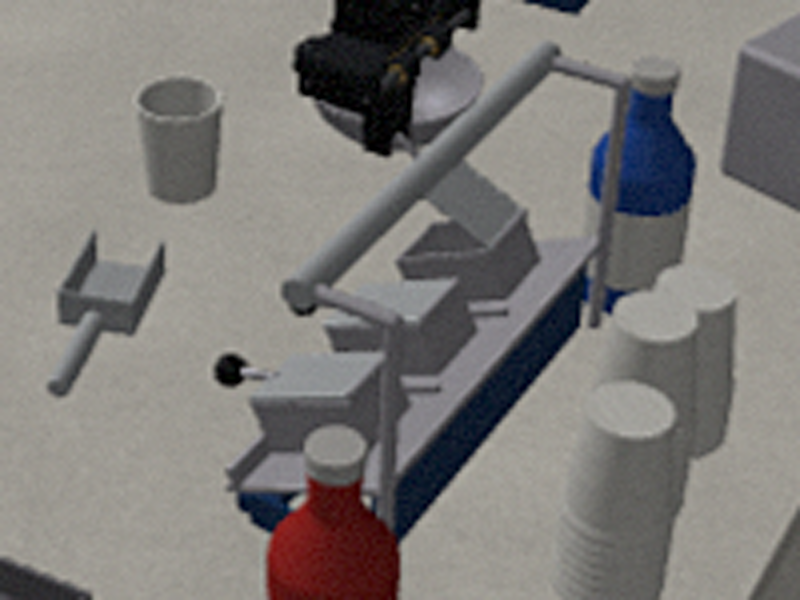

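The left lid is up about 50° and the tin hasn't moved. Now I'll let go and watch it.

```bash
python3 -m pendant '[0,0,0,0,0,0,0,0,0,0,0,0,0,0,0,0,0,0,0,0]'; python3 - <<'E'
from h import *
snap('wrist','w6.png');snap('scene','s6.png',(200,120,400,270),4)
E
```

```text
t: 9.8
eef_pos: [588.3, 133.6, 160.2]
tcp_rot: [-3.141, 0.0, 3.11]
ft_force: [0.4, 0.0, 0.3]
opening: 0.5
```

View pics/s6.png

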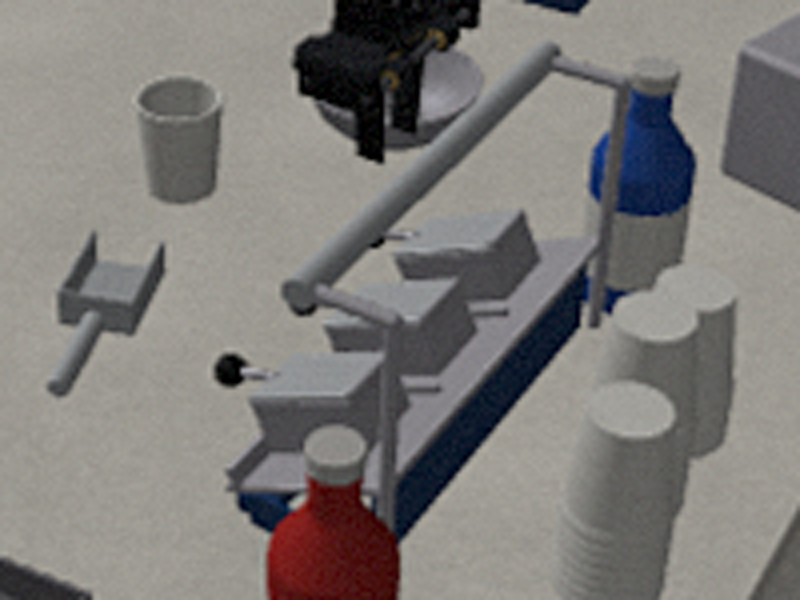

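The left lid dropped shut by itself, at (460,235) in the crop, so that one is good. On to the middle knob.

```bash
python3 -m pendant '[0.0135,-0.1375,0,0,0,0.0135,-0.1375,0,0,0,0,0,0.1375,0,0,0,0,0.1375,0,0,0,0,0,0,0,0,0,0,0,0]'; python3 - <<'E'
from h import *
snap('wrist','w7.png');print(env.state()['eef_pos'])
E
```

```text
t: 10.65
eef_pos: [574.9, 24.2, 51.8]
tcp_rot: [-3.141, 0.002, 3.11]
ft_force: [0.9, 0.2, 0.8]
opening: 0.5
[575.12824567  24.20612495  52.34748392]
```

View pics/w7.png

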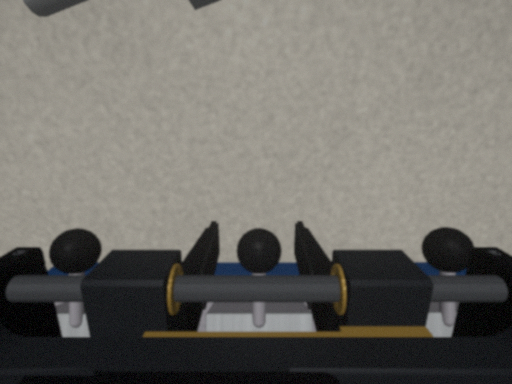

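The middle knob is centred at (259,250). I'll lower 3 mm, close on it and lift.

```bash
python3 -m pendant '[0.002,0,0.007,0,0.49,0,0,0,0,0.49,0,0,0,0,0.49,0,0,0,0,0.49]'; python3 -m pendant '[0.01,0,-0.031,0,0.49,0.0065,0,-0.031,0,0.49,0.003,0,-0.032,0,0.49,0.001,0,-0.032,0,0.49,-0.003,0,-0.032,0,0.49,-0.006,0,-0.032,0,0.49,-0.009,0,-0.031,0,0.49,-0.0125,0,-0.029,0,0.49,-0.015,0,-0.028,0,0.49,0,0,0,0,0.49]'; python3 - <<'E'
from h import *
snap('wrist','w8.png');snap('scene','s8.png',(200,120,400,270),4)
E
```

```text
t: 11.2
eef_pos: [573.2, 24.2, 47.7]
tcp_rot: [-3.142, 0.0, 3.11]
ft_force: [-1.5, 1.2, 3.3]
opening: 0.258
t: 12.45
eef_pos: [583.6, 23.8, 159.5]
tcp_rot: [-3.141, 0.001, 3.11]
ft_force: [-1.8, 1.5, 1.3]
opening: 0.26
```

View pics/s8.png

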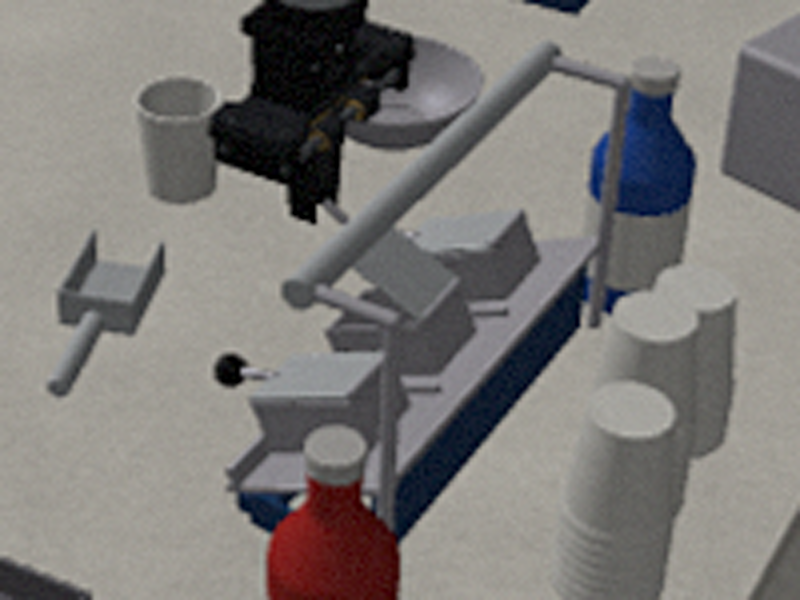

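The middle lid is up. Letting go now.

```bash
python3 -m pendant '[0,0,0,0,0,0,0,0,0,0,0,0,0,0,0,0,0,0,0,0]'; python3 - <<'E'
from h import *
snap('wrist','w9.png');snap('scene','s9.png',(200,120,400,270),4)
E
```

```text
t: 13.05
eef_pos: [583.2, 23.7, 158.6]
tcp_rot: [-3.141, 0.0, 3.11]
ft_force: [-0.5, -0.1, 0.0]
opening: 0.496
```

View pics/s9.png

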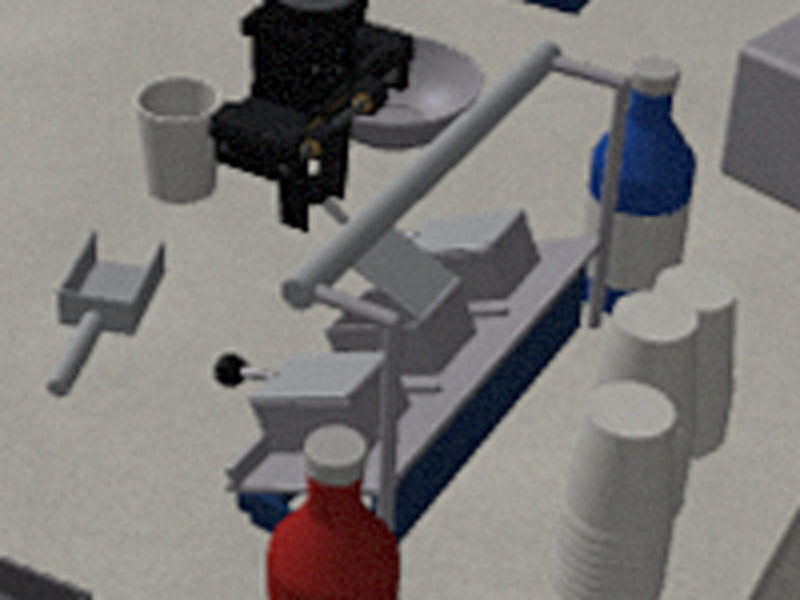

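View pics/w9.png

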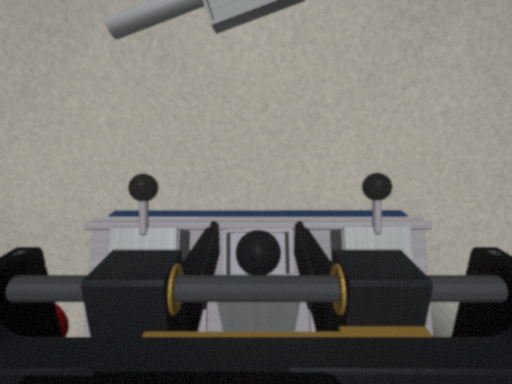

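With the jaws open the middle lid stays up, with its ball at wrist (258,252). It's the stiff one. I'll regrip the knob and bring it back shut along the arc so the tin can be gripped later, then check the right one.

```bash
python3 -m pendant '[0,0,0,0,0.49,0,0,0,0,0.49,0,0,0,0,0.49]';python3 -m pendant '[0.015,0,0.028,0,0.49,0.0125,0,0.029,0,0.49,0.009,0,0.031,0,0.49,0.006,0,0.032,0,0.49,0.003,0,0.032,0,0.49,-0.001,0,0.032,0,0.49,-0.003,0,0.032,0,0.49,-0.0065,0,0.031,0,0.49,-0.01,0,0.033,0,0.49,0,0,0,0,0.49]'; python3 - <<'E'
from h import *
snap('wrist','w10.png');snap('scene','s10.png',(200,120,400,270),4)
E
```

```text
t: 13.52
eef_pos: [583.2, 23.9, 158.6]
tcp_rot: [3.142, -0.0, 3.11]
ft_force: [-1.1, 2.0, 0.2]
opening: 0.273
t: 14.78
eef_pos: [574.0, 24.1, 45.7]
tcp_rot: [-3.142, 0.001, 3.11]
ft_force: [4.4, 2.3, 1.7]
opening: 0.256
```

View pics/s10.png

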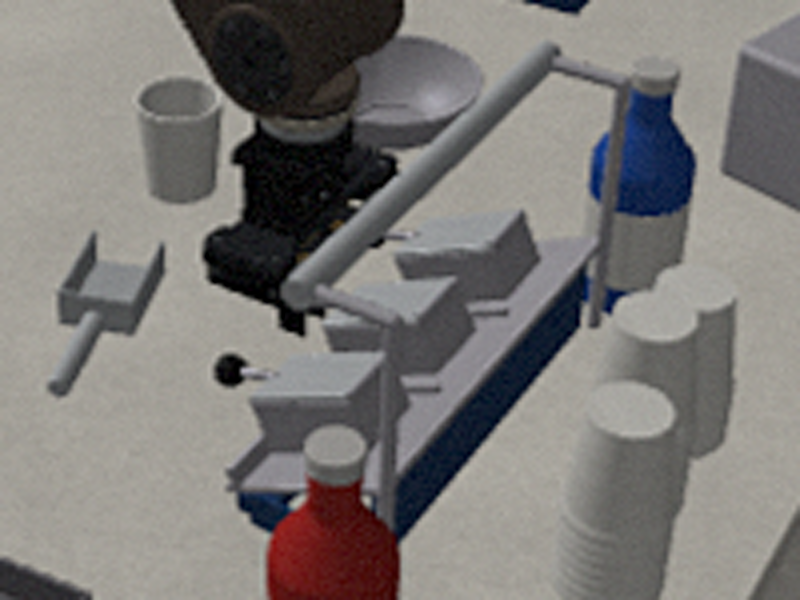

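The middle lid is shut again. Next, the right knob.

```bash
python3 -m pendant '[0,0,0,0,0,0,0,0,0,0,0,0,0,0,0,0,0,-0.15,0,0,0.001,-0.1325,0,0,0,0.001,-0.1325,0,0,0,0,0,0.14,0,0,0,0,0,0,0,0,0,0,0,0]'; python3 - <<'E'
from h import *
snap('wrist','w11.png');print(env.state()['eef_pos'])
E
```

```text
t: 16.0
eef_pos: [569.4, -81.5, 51.7]
tcp_rot: [-3.141, 0.0, 3.11]
ft_force: [-0.1, -0.2, 0.4]
opening: 0.499
[569.71986084 -81.41902958  52.18981379]
```

View pics/w11.png

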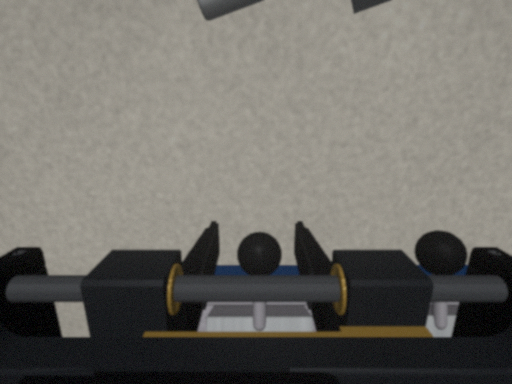

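The right knob is centred at (259,254). Close on it and lift.

```bash
python3 -m pendant '[0,0,0.005,0,0.49,0,0,0,0,0.49,0,0,0,0,0.49,0,0,0,0,0.49]'; python3 -m pendant '[0.01,0,-0.031,0,0.49,0.0065,0,-0.031,0,0.49,0.003,0,-0.032,0,0.49,0.001,0,-0.032,0,0.49,-0.003,0,-0.032,0,0.49,-0.006,0,-0.032,0,0.49,-0.009,0,-0.031,0,0.49,-0.0125,0,-0.029,0,0.49,-0.015,0,-0.028,0,0.49,0,0,0,0,0.49]'; python3 - <<'E'
from h import *
snap('scene','s12.png',(200,120,400,270),4)
E
python3 -m pendant '[0,0,0,0,0,0,0,0,0,0,0,0,0,0,0,0,0,0,0,0]'; python3 - <<'E'
from h import *
snap('wrist','w13.png');snap('scene','s13.png',(200,120,400,270),4)
E
```

```text
t: 16.55
eef_pos: [569.0, -81.6, 48.9]
tcp_rot: [3.142, -0.0, 3.11]
ft_force: [-1.0, 1.9, 2.8]
opening: 0.259
t: 17.8
eef_pos: [579.5, -82.2, 160.6]
tcp_rot: [-3.141, 0.001, 3.11]
ft_force: [-0.1, 0.1, -0.0]
opening: 0.258
t: 18.35
eef_pos: [579.0, -82.2, 159.7]
tcp_rot: [-3.141, -0.0, 3.11]
ft_force: [0.1, -0.2, -0.7]
opening: 0.496
```

View pics/s12.png

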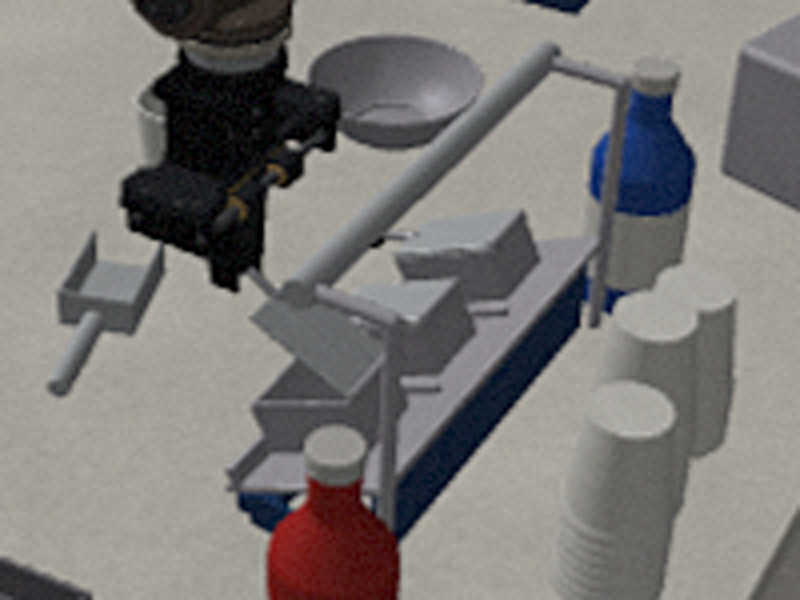

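View pics/s13.png

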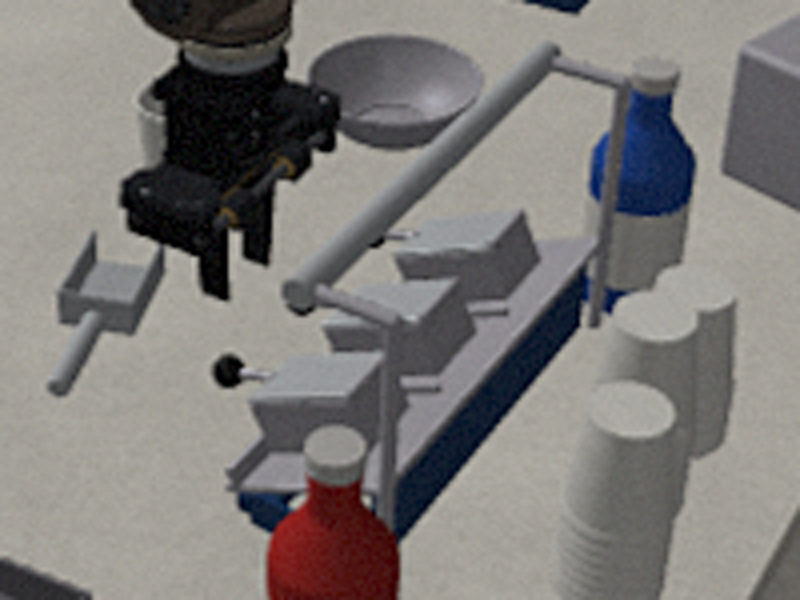

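View pics/w13.png

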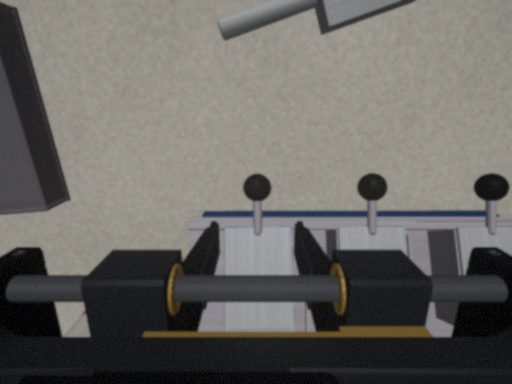

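The right lid fell shut too. So the left and right tins are good and the middle one is stiff. Before taking the middle tin I'll check where the bar is against the tin model in the first pictures.

```bash
python3 - <<'E'
from h import *
yaw=-0.031;O=np.array([672.5,25.,0])
Rz=R.from_euler('z',yaw).as_matrix()
def W(x,y,z):return O+Rz@np.array([x,y,z])
c25,s25=np.cos(np.radians(25)),np.sin(np.radians(25))
for cam in('top','scene'):
    im=cv2.imread(f'pics/{cam}0.png');k=4
    crop=(150,90,330,190) if cam=='top' else (230,120,400,270)
    o=cv2.resize(im[crop[1]:crop[3],crop[0]:crop[2]],None,fx=k,fy=k,interpolation=cv2.INTER_CUBIC)
    def L(a,b,col):
        p=[tuple(int(v) for v in ((proj(cam,q)-np.array(crop[:2])+.5)*k)) for q in(a,b)];cv2.line(o,*p,col,1)
    for dx in(-2,22):L(W(dx,-176,235),W(dx,176,235),(0,0,255))
    for T in((133.5,),(23.5,),(-81.5,)):
        y=T[0]-25
        def tp(x,yy,z):return W(x*c25-z*s25,y+yy,55+x*s25+z*c25)
        r=[tp(-45,-32,48),tp(-45,32,48),tp(45,32,48),tp(45,-32,48)]
        for i in range(4):L(r[i],r[(i+1)%4],(0,255,0))
        q=[tp(-45,-32,0),tp(-45,32,0),tp(45,32,0),tp(45,-32,0)]
        for i in range(4):L(q[i],q[(i+1)%4],(255,255,0))
        print(tp(-83,0,54),tp(45,0,44))
    cv2.imwrite(f'pics/ov_{cam}.png',o)
E
```

```text
[577.86513566 136.48677605  68.86330478] [698.04094741 132.76013204 113.89536441]
[574.45568181  26.53962681  68.86330478] [694.63149356  22.8129828  113.89536441]
[571.20120312 -78.40992473  68.86330478] [691.37701487 -82.13656874 113.89536441]
[577.86513566 136.48677605  68.86330478] [698.04094741 132.76013204 113.89536441]
[574.45568181  26.53962681  68.86330478] [694.63149356  22.8129828  113.89536441]
[571.20120312 -78.40992473  68.86330478] [691.37701487 -82.13656874 113.89536441]
```

View pics/ov_top.png

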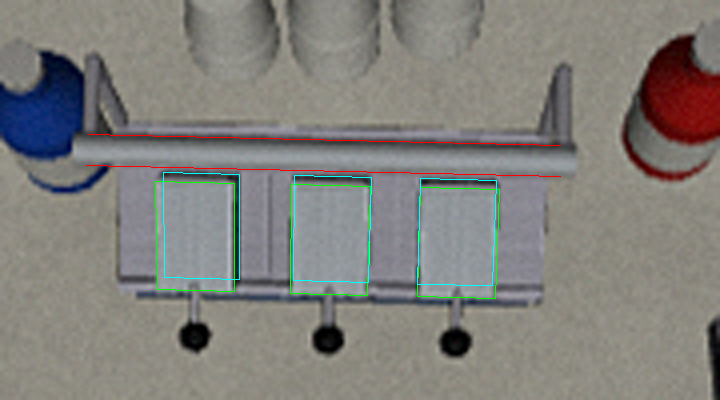

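View pics/ov_scene.png

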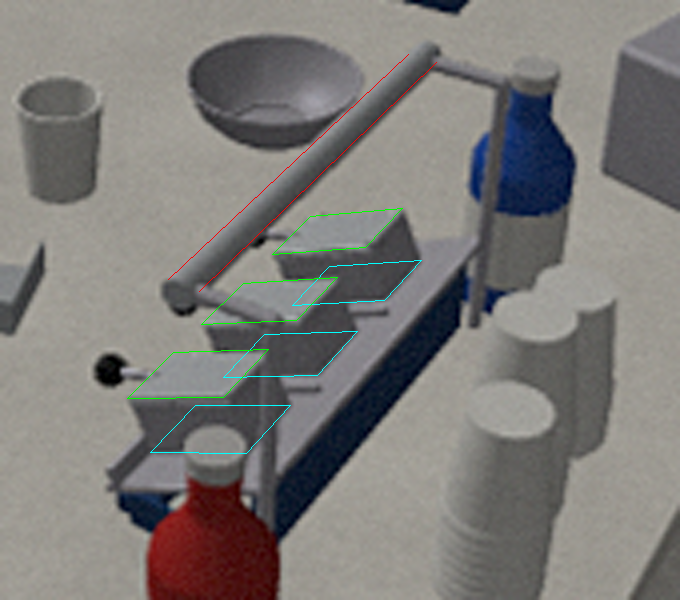

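The model overlay fits: the tins match and the bar's front face is at about x=667 near the middle. The tool can't tilt in this interface. So I'll go in upright in front of the bar and grip the front part of the shut middle tin.

```bash
python3 -m pendant '[-0.022,0.133,0,0,-1,-0.022,0.133,0,0,-1,0,0,0,0,-1,0,0,0,0,-1,0,0,0,0,-1,0,0,0.12,0,-1,0,0,0.13,0,-1,0,0,0.009,0,-1]'; python3 -m pendant '[-0.03,0,0,0,-1,-0.025,0,0,0,-1,-0.01,0,0,0,-1,0,0,0,0,-1]';python3 - <<'E'
from h import *
snap('wrist','w14.png');snap('scene','s14.png',(200,120,400,270),4)
E
```

```text
t: 19.45
eef_pos: [598.3, 22.7, 53.6]
tcp_rot: [3.142, -0.006, 3.108]
ft_force: [-0.4, 0.2, 1.0]
opening: 1.004
t: 19.95
eef_pos: [626.4, 22.8, 56.8]
tcp_rot: [-3.141, 0.001, 3.11]
ft_force: [-0.0, 0.8, 0.3]
opening: 1.002
```

View pics/s14.png

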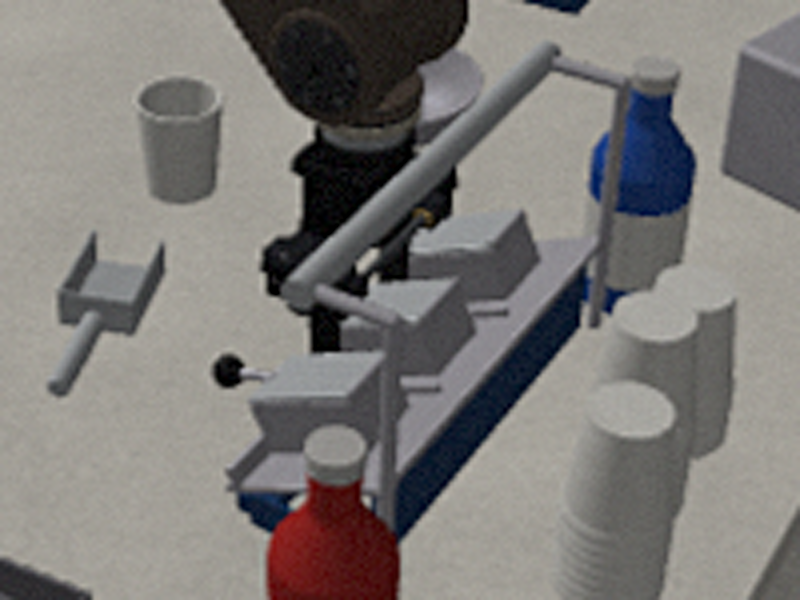

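View pics/w14.png

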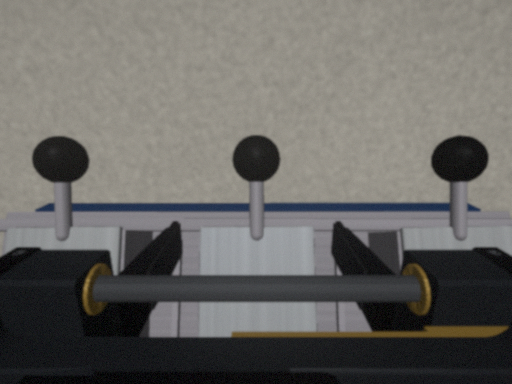

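The fingers straddle the middle tin evenly: its lid spans pixels 200–312, between the jaws at 180 and 335. There's no contact force, so I'll grip.

```bash
python3 -m pendant '[0,0,0,0,1,0,0,0,0,1,0,0,0,0,1,0,0,0,0,1,0,0,0,0,1,0,0,0,0,1]'; python3 -m pendant '[0,0,-0.02,0,1,0,0,-0.04,0,1,0,0,-0.04,0,1,0,0,0,0,1]';python3 - <<'E'
from h import *
snap('wrist','w15.png');snap('scene','s15.png',(200,120,400,270),4)
E
```

```text
t: 20.8
eef_pos: [625.9, 22.9, 56.2]
tcp_rot: [3.142, -0.0, 3.11]
ft_force: [-0.7, 1.4, -0.2]
opening: 0.673
t: 21.3
eef_pos: [626.7, 22.8, 98.1]
tcp_rot: [-3.141, 0.003, 3.11]
ft_force: [0.0, 0.1, -5.9]
opening: 0.674
```

View pics/s15.png

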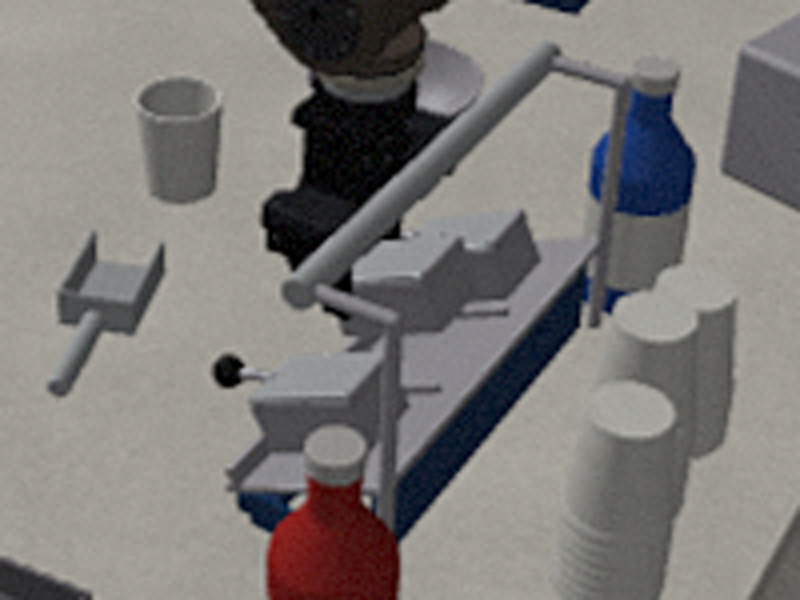

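View pics/w15.png

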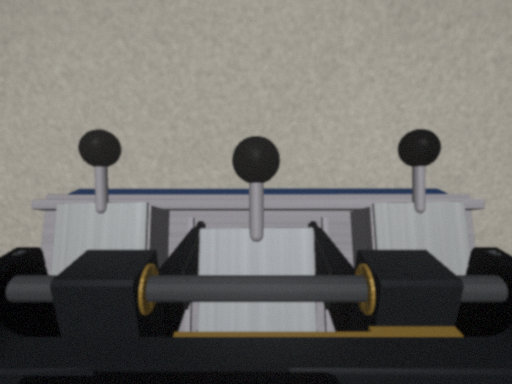

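The tin is held still tilted like the slope, with its knob at the same pixel (256,159), and the wrist reads about -6 N. To level it in the grip I'll raise it gently until the lid's rear bears on the underside of the bar, watching the force.

```bash
python3 -m pendant '[0,0,-0.08,0,1,0,0,-0.07,0,1,0,0,0,0,1]'; python3 -m pendant '[0,0,-0.01,0,1,0,0,-0.01,0,1,0,0,-0.01,0,1,0,0,0,0,1]'; python3 - <<'E'
from h import *
snap('wrist','w16.png');snap('scene','s16.png',(200,120,400,270),4)
E
```

```text
t: 21.78
eef_pos: [626.6, 22.8, 157.4]
tcp_rot: [-3.141, 0.003, 3.11]
ft_force: [-0.4, 0.1, -5.2]
opening: 0.674
t: 22.28
eef_pos: [625.8, 22.8, 167.9]
tcp_rot: [-3.142, -0.001, 3.11]
ft_force: [-0.7, 0.6, -6.1]
opening: 0.671
```

View pics/s16.png

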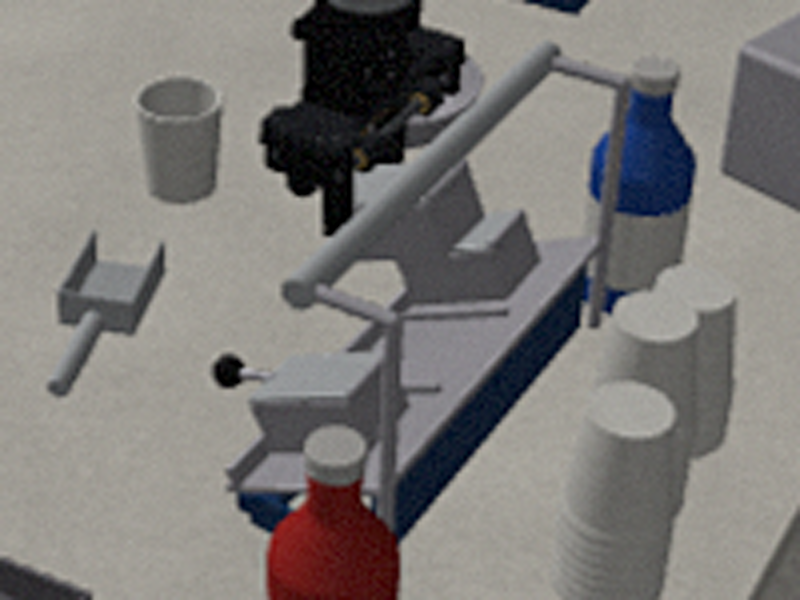

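View pics/w16.png

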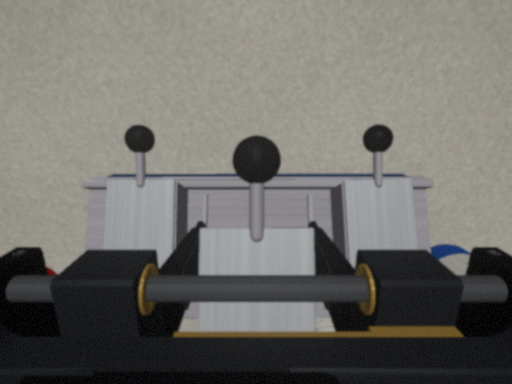

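```bash
python3 -m pendant '[0,0,-0.01,0,1,0,0,-0.01,0,1,0,0,0,0,1]'; python3 -m pendant '[0,0,-0.01,0,1,0,0,0,0,1]';  python3 - <<'E'
from h import *
snap('wrist','w17.png');snap('scene','s17.png',(200,120,400,270),4)
E
```

```text
t: 22.75
eef_pos: [626.1, 22.8, 176.6]
tcp_rot: [-3.141, 0.001, 3.11]
ft_force: [-0.7, -0.6, -7.9]
opening: 0.671
t: 23.0
eef_pos: [626.1, 22.8, 180.5]
tcp_rot: [-3.142, 0.001, 3.11]
ft_force: [-0.6, 0.3, -7.2]
opening: 0.668
```

View pics/s17.png

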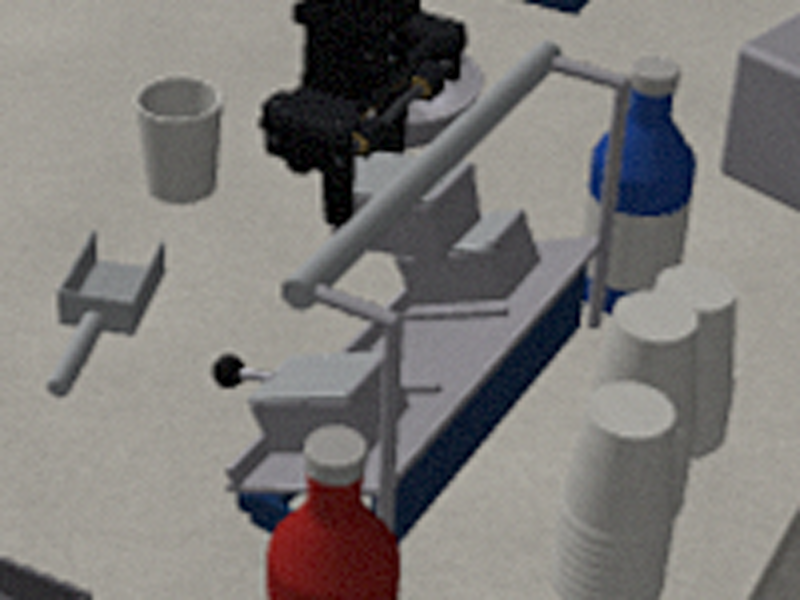

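View pics/w17.png

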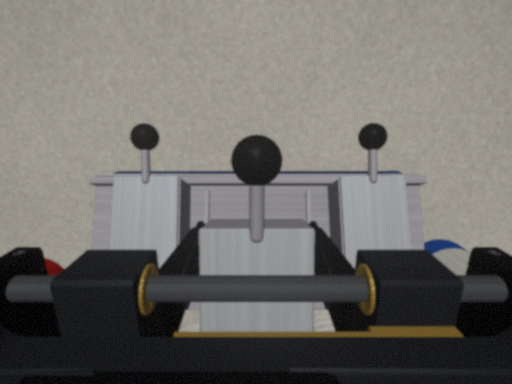

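The lid is bearing on the bar and the tin is rotating level at low force. I'll go on in small steps, estimating the tilt from the knob's pixel.

```bash
python3 -m pendant '[0,0,-0.01,0,1,0,0,-0.01,0,1,0,0,0,0,1]';  cat > tilt.py <<'E'
from h import *
import sys
T=wT();im=snap('wrist',sys.argv[1]);s=env.state()
Rt=R.from_euler('xyz',s['tcp_rot']).as_matrix()
# grip point in tool frame
g=np.array([626.4,22.8,56.5]);G=np.array([630.+(-2),0,70.])
for a in(25,20,15,10,5,0,-5):
    def mod(u,w):
        c,q=np.cos(np.radians(a)),np.sin(np.radians(a))
        x,z=(u-12.6)*c-(w-31.6)*q,(u-12.6)*q+(w-31.6)*c
        p=s['eef_pos']+np.array([1.6+x,0.5,14+z]);return np.round(proj('wrist',p,T))
    print(a,'knob',mod(-38,54),'front rim',mod(0,44),'lid front',mod(-1,48),'front bottom',mod(0,0))
g=im.max(2);sub=g[100:240,220:290]<45
n,l,st,ce=cv2.connectedComponentsWithStats(sub.astype(np.uint8));k=1+st[1:,4].argmax();print(ce[k]+[220,100],st[k])
E
python3 tilt.py w18.png; python3 - <<'E'
import cv2,sys
sys.argv=['','x.png']
from h import *
im=cv2.cvtColor(cv2.imread('pics/w15.png'),cv2.COLOR_BGR2RGB)
for f in('w15','w17','w18'):
    g=cv2.imread(f'pics/{f}.png').max(2);sub=g[100:240,220:290]<45
    n,l,st,ce=cv2.connectedComponentsWithStats(sub.astype(np.uint8));k=1+st[1:,4].argmax();print(f,ce[k]+[220,100],st[k])
E
```

```text
t: 23.48
eef_pos: [626.1, 22.8, 188.6]
tcp_rot: [-3.142, 0.001, 3.11]
ft_force: [-1.7, 0.3, -7.7]
opening: 0.676
25 knob [256. 158.] front rim [259. 229.] lid front [259. 227.] front bottom [259. 230.]
20 knob [256. 160.] front rim [259. 231.] lid front [259. 230.] front bottom [259. 227.]
15 knob [256. 162.] front rim [259. 233.] lid front [259. 233.] front bottom [259. 223.]
10 knob [257. 166.] front rim [259. 236.] lid front [259. 236.] front bottom [259. 219.]
5 knob [257. 171.] front rim [259. 238.] lid front [259. 239.] front bottom [259. 216.]
0 knob [257. 176.] front rim [259. 241.] lid front [259. 242.] front bottom [258. 212.]
-5 knob [257. 183.] front rim [259. 244.] lid front [259. 246.] front bottom [258. 209.]
[256.28343621 161.91718107] [  12   37   50   51 1944]
w15 [255.55360755 159.86581254] [  14   38   44   44 1483]
w17 [256.28571429 160.55952381] [  13   36   48   49 1764]
w18 [256.28343621 161.91718107] [  12   37   50   51 1944]
```

View pics/w18.png

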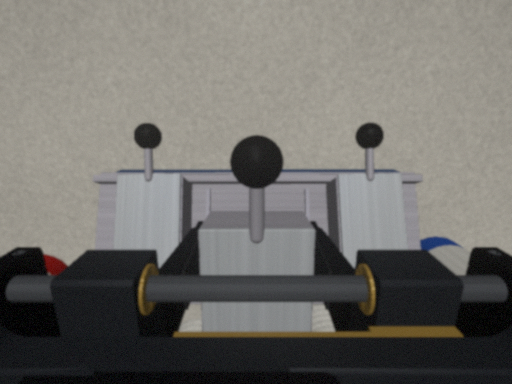

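```bash
python3 - <<'E'
import cv2
im=cv2.imread('pics/w18.png');cv2.imwrite('pics/w18c.png',cv2.convertScaleAbs(cv2.resize(im[120:345,180:340],None,fx=3.5,fy=2.6,interpolation=cv2.INTER_CUBIC),alpha=1.5))
E
```

```text
(no output)
```

View pics/w18c.png

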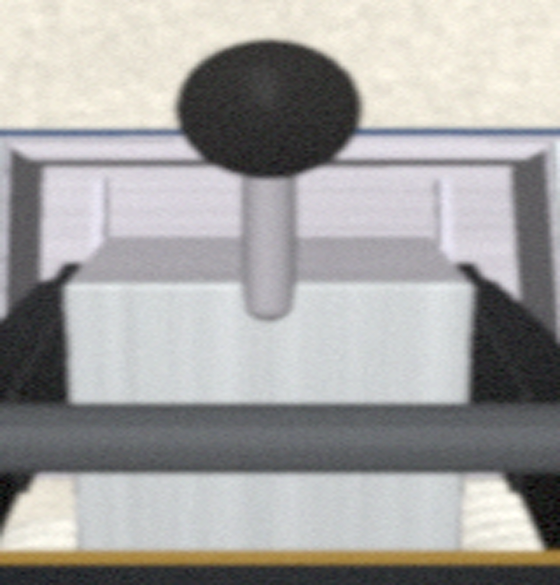

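The front wall spans pixel rows 211–228, which puts the tilt at about 9°. Another 12 mm up should bring it level.

```bash
python3 -m pendant '[0,0,-0.01,0,1,0,0,-0.01,0,1,0,0,-0.01,0,1,0,0,0,0,1]'; python3 tilt.py w19.png|tail -4;python3 - <<'E'
from h import *
im=cv2.imread('pics/w19.png');cv2.imwrite('pics/w19c.png',cv2.convertScaleAbs(cv2.resize(im[120:345,180:340],None,fx=3.5,fy=2.6,interpolation=cv2.INTER_CUBIC),alpha=1.5))
snap('scene','s19.png',(200,120,400,270),4)
E
```

```text
t: 24.02
eef_pos: [626.2, 22.8, 200.7]
tcp_rot: [-3.141, 0.001, 3.11]
ft_force: [-1.6, 0.4, -7.4]
opening: 0.674
5 knob [257. 171.] front rim [259. 238.] lid front [259. 239.] front bottom [259. 216.]
0 knob [257. 176.] front rim [259. 241.] lid front [259. 242.] front bottom [259. 212.]
-5 knob [257. 183.] front rim [259. 244.] lid front [259. 246.] front bottom [258. 209.]
[256.28623188 168.58242754] [  10   42   54   54 2208]
```

View pics/w19c.png

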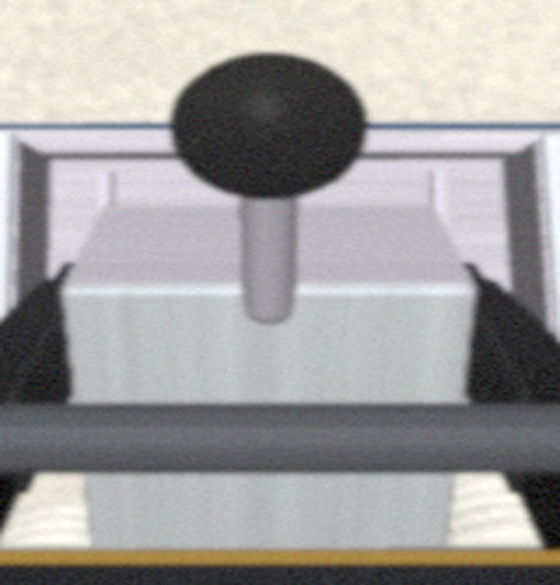

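View pics/s19.png

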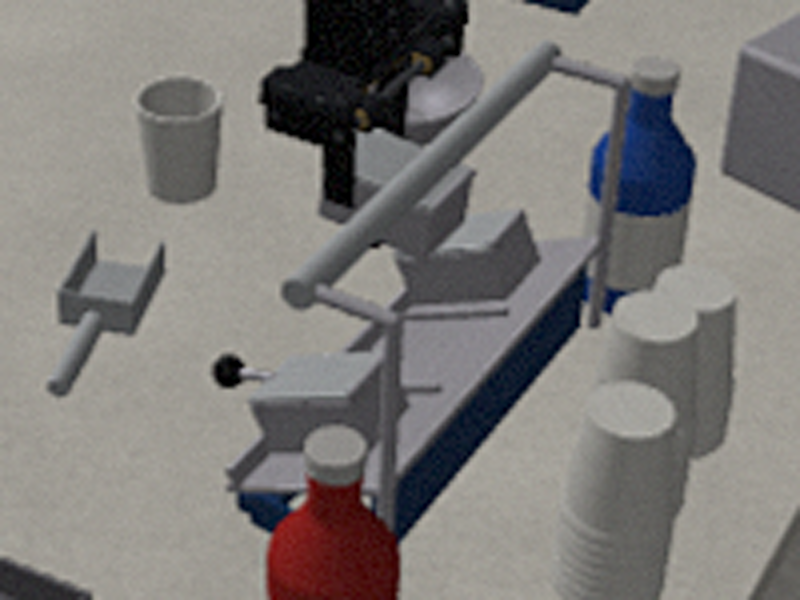

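The tin is level now: the front wall is seen at rows 200–231, so the tilt is about -2°, and it's clear of the rack. Lower away from the bar and carry to the tray.

```bash
python3 -m pendant '[0,0,0.02,0,1,0,0,0.03,0,1,0.01,-0.035,0,0,1,0.03,-0.1,0,0,1,0.0365,-0.1245,0,0,1,0.0365,-0.1245,0,0,1,0.0365,-0.1245,0,0,1]'; python3 -m pendant '[0.0365,-0.1245,0,0,1,0.0365,-0.1245,0,0,1,0.0365,-0.1245,0,0,1,0.032,-0.105,0,0,1,0.014,-0.048,0,0,1,0,0,0,0,1,0,0,0,0,1]'; python3 tilt.py w20.png|tail -4; python3 - <<'E'
from h import *
print(lm('tray','wrist'))
snap('scene','s20.png',(60,150,310,370),3)
print(lm('tray','scene'),lm('tray','top'))
E
```

```text
t: 25.0
eef_pos: [558.8, -180.9, 180.5]
tcp_rot: [-3.141, 0.001, 3.11]
ft_force: [0.6, -0.2, -4.7]
opening: 0.67
t: 25.88
eef_pos: [491.0, -386.3, 180.2]
tcp_rot: [3.141, -0.0, 3.11]
ft_force: [-0.2, -0.1, -5.7]
opening: 0.67
5 knob [257. 171.] front rim [259. 238.] lid front [259. 239.] front bottom [259. 216.]
0 knob [257. 177.] front rim [259. 241.] lid front [259. 243.] front bottom [259. 212.]
-5 knob [258. 183.] front rim [260. 244.] lid front [260. 246.] front bottom [259. 209.]
[256.30785745 168.17260627] [   9   41   55   55 2329]
[([502, -394, 3], 0.58)]
[([506, -386, -1], 0.87)] [([503, -390, 1], 0.68)]
```

View pics/w20.png

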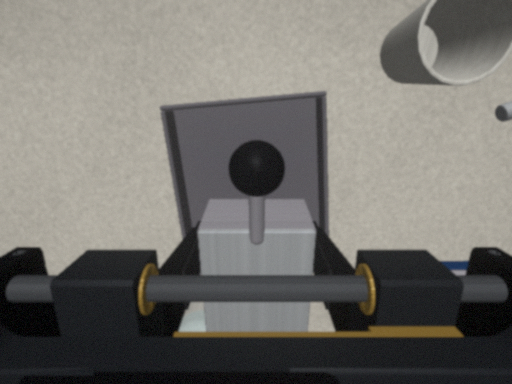

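View pics/s20.png

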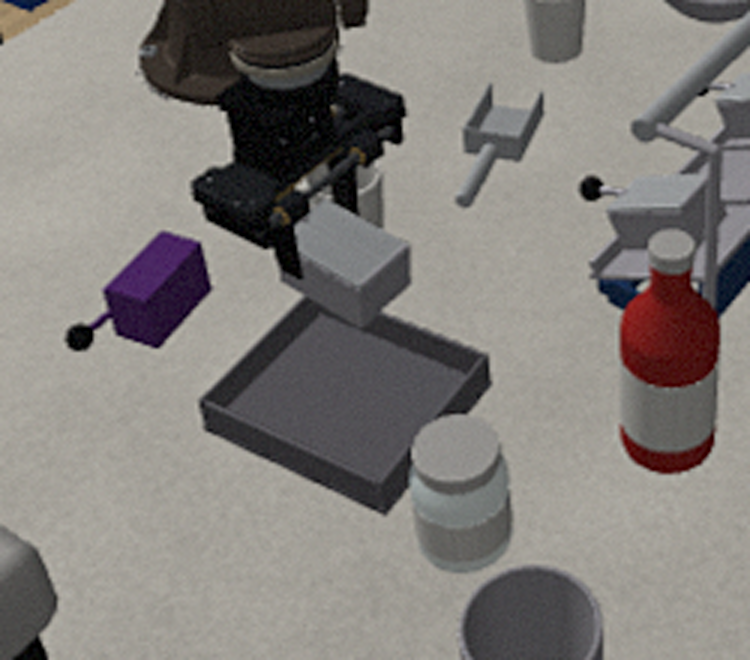

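```bash
python3 - <<'E'
from h import *
T=wT()
for p in((163,107),(325,93)):print(np.round(at('wrist',p,2,40,T)))
for p in((203,405),(318,296),(490,355),(387,510)):
    q=(p[0]/3+60,p[1]/3+150);print('scene',np.round(at('scene',q,2,40)))
E
```

```text
[ 409. -480.   40.]
[ 401. -316.   40.]
scene [ 420. -484.   40.]
scene [ 416. -325.   40.]
scene [ 602. -303.   40.]
scene [ 630. -489.   40.]
```

Tray centre is about (504,-390). I'll shift 4 mm in -y, descend to just above the floor, then feel for contact.

```bash
python3 -m pendant '[0,-0.01,0.09,0,1,0,0,0.13,0,1,0,0,0.1,0,1,0,0,0.03,0,1,0,0,0.005,0,1,0,0,0,0,1]'; python3 -m pendant '[0,0,0.005,0,1,0,0,0.005,0,1]'; python3 -m pendant '[0,0,0.005,0,1]'
```

```text
t: 26.88
eef_pos: [491.4, -391.6, 39.8]
tcp_rot: [-3.14, 0.002, 3.11]
ft_force: [-0.3, 0.3, -5.6]
opening: 0.668
t: 27.12
eef_pos: [491.0, -391.3, 35.0]
tcp_rot: [-3.141, 0.001, 3.11]
ft_force: [-0.1, 0.5, -6.2]
opening: 0.673
t: 27.25
eef_pos: [490.8, -391.2, 32.4]
tcp_rot: [-3.141, 0.0, 3.11]
ft_force: [-1.8, -0.4, -2.7]
opening: 0.672
```

```bash
python3 -m pendant '[0,0,0.0025,0,1,0,0,0,0,1]'; python3 -m pendant '[0,0,0.0025,0,1,0,0,0,0,1]'; python3 -m pendant '[0,0,0.0025,0,1,0,0,0,0,1]';  python3 - <<'E'
from h import *
snap('wrist','w21.png');snap('scene','s21.png',(100,220,250,330),5)
E
```

```text
t: 27.5
eef_pos: [490.5, -391.2, 31.9]
tcp_rot: [-3.141, 0.0, 3.11]
ft_force: [-4.6, 0.4, 2.6]
opening: 0.674
t: 27.75
eef_pos: [490.2, -391.2, 30.9]
tcp_rot: [-3.141, -0.001, 3.11]
ft_force: [-7.7, 1.4, 6.2]
opening: 0.667
t: 28.0
eef_pos: [490.2, -391.2, 29.9]
tcp_rot: [-3.141, -0.001, 3.11]
ft_force: [-7.9, 0.3, 5.3]
opening: 0.673
```

View pics/s21.png

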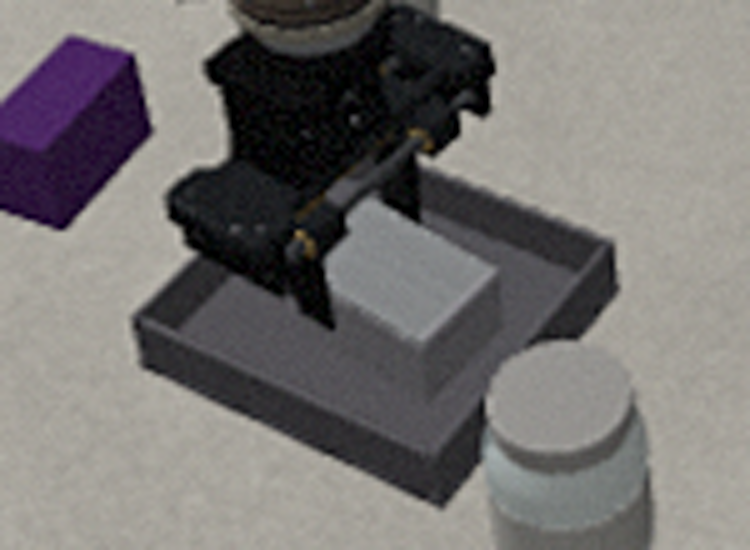

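View pics/w21.png

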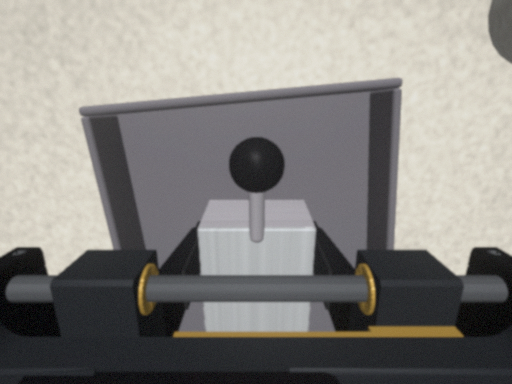

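```bash
python3 -m pendant '[0,0,0.0025,0,1,0,0,0,0,1]'; python3 -m pendant '[0,0,0.0025,0,1,0,0,0,0,1]'; python3 -m pendant '[0,0,0.0025,0,1,0,0,0,0,1]'
```

```text
t: 28.35
eef_pos: [490.2, -391.2, 28.9]
tcp_rot: [-3.141, -0.001, 3.11]
ft_force: [-7.2, 0.6, 5.7]
opening: 0.671
t: 28.6
eef_pos: [490.2, -391.3, 27.9]
tcp_rot: [-3.141, -0.001, 3.11]
ft_force: [-7.9, 0.6, 5.2]
opening: 0.671
t: 28.85
eef_pos: [490.3, -391.3, 26.8]
tcp_rot: [-3.141, -0.0, 3.11]
ft_force: [-8.0, 1.5, 4.7]
opening: 0.671
```

```bash
python3 -m pendant '[0,0,0.005,0,1,0,0,0,0,1]'; python3 tilt.py w22.png; python3 - <<'E'
from h import *
im=cv2.imread('pics/w22.png');cv2.imwrite('pics/w22c.png',cv2.convertScaleAbs(cv2.resize(im[120:345,180:340],None,fx=3.5,fy=2.6,interpolation=cv2.INTER_CUBIC),alpha=1.5))
snap('scene','s22.png',(100,220,250,330),5)
E
```

```text
t: 29.1
eef_pos: [490.3, -391.4, 25.7]
tcp_rot: [-3.141, -0.0, 3.11]
ft_force: [-8.7, 1.3, 13.9]
opening: 0.673
25 knob [256. 158.] front rim [259. 229.] lid front [259. 227.] front bottom [259. 230.]
20 knob [256. 159.] front rim [259. 231.] lid front [259. 229.] front bottom [259. 226.]
15 knob [257. 162.] front rim [259. 233.] lid front [259. 232.] front bottom [259. 223.]
10 knob [257. 166.] front rim [259. 235.] lid front [259. 235.] front bottom [259. 219.]
5 knob [257. 170.] front rim [259. 238.] lid front [259. 239.] front bottom [259. 215.]
0 knob [257. 176.] front rim [259. 241.] lid front [259. 242.] front bottom [259. 212.]
-5 knob [257. 183.] front rim [259. 243.] lid front [259. 246.] front bottom [258. 209.]
[256.45033113 160.46255731] [  11   33   52   53 1963]
```

View pics/w22c.png

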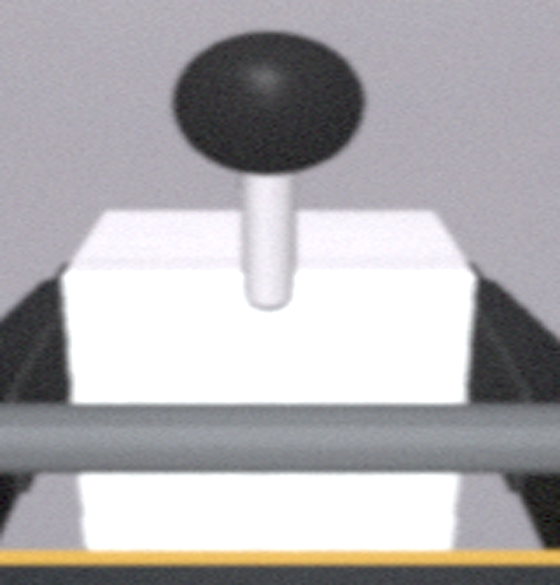

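View pics/s22.png

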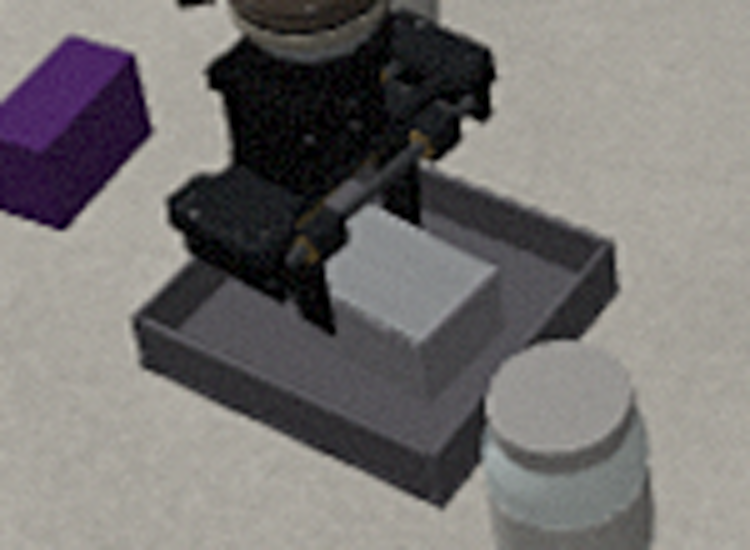

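The force has jumped to 14 N, so the whole underside now rests on the floor and the tin looks flat. I'll release it.

```bash
python3 -m pendant '[0,0,-0.0025,0,0.3,0,0,0,0,-0.4,0,0,0,0,-1,0,0,0,0,-1,0,0,0,0,-1]'; python3 tilt.py w23.png|tail -3; python3 - <<'E'
from h import *
snap('scene','s23.png',(100,220,250,330),5)
E
```

```text
t: 29.82
eef_pos: [490.8, -391.1, 25.2]
tcp_rot: [-3.141, 0.0, 3.11]
ft_force: [0.1, 0.1, 0.2]
opening: 0.955
0 knob [257. 176.] front rim [259. 241.] lid front [259. 242.] front bottom [259. 212.]
-5 knob [257. 183.] front rim [259. 243.] lid front [259. 246.] front bottom [258. 209.]
[255.92605459 160.03325062] [  10   33   53   53 2015]
```

View pics/w23.png

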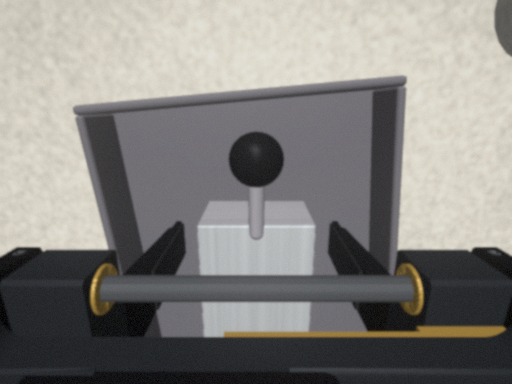

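View pics/s23.png

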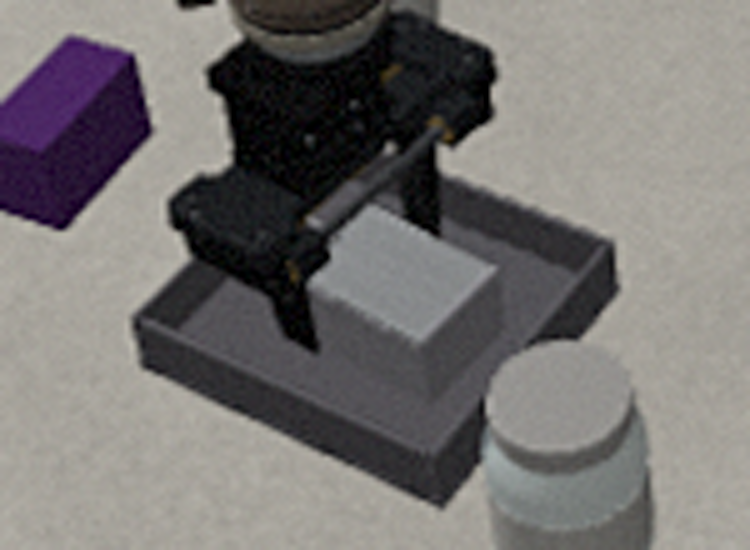

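The tin sits flat and let go in the tray. Now I'll locate its knob.

```bash
python3 - <<'E'
from h import *
T=wT();print(at('wrist',(256,159.5),2,59,T)); print(lm('knob_a','wrist'),lm('tin_a','wrist'))
E
```

```text
[ 434.40696018 -390.7446383    59.        ]
[([437, -391, 59], 0.58)] [([515, -394, 5], 0.56)]
```

```bash
python3 -m pendant '[0,0,-0.15,0,-1,0.069,-0.002,0,0,0,0.069,-0.002,0,0,0,0,0,0,0,0,0,0,0,0,0,0,0,0.08,0,0,0,0,0.03,0,0,0,0,0,0,0]'; python3 - <<'E'
from h import *
print(env.state()['eef_pos']);snap('wrist','w24.png')
E
```

```text
t: 31.02
eef_pos: [435.7, -390.7, 40.5]
tcp_rot: [3.141, -0.001, 3.11]
ft_force: [0.1, 0.4, 0.3]
opening: 0.499
[ 435.72651912 -390.66211973   40.53692238]
```

View pics/w24.png

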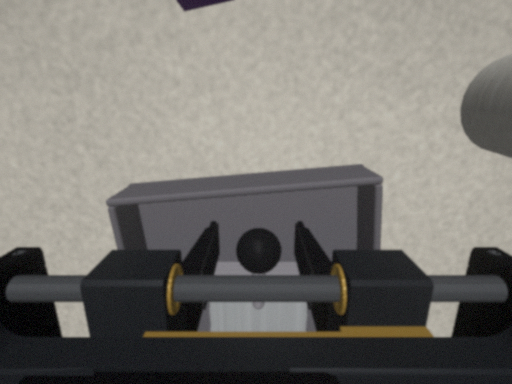

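```bash
python3 -m pendant '[0,0,0,0,0.49,0,0,0,0,0.49,0,0,0,0,0.49,0,0,0,0,0.49]'; python3 -m pendant '[-0.004,0,-0.032,0,0.49,-0.007,0,-0.031,0,0.49,-0.0105,0,-0.0305,0,0.49,-0.013,0,-0.029,0,0.49,-0.016,0,-0.0275,0,0.49]'; python3 -m pendant '[-0.019,0,-0.026,0,0.49,-0.0215,0,-0.024,0,0.49,-0.0235,0,-0.0215,0,0.49,-0.0255,0,-0.019,0,0.49,-0.028,0,-0.017,0,0.49,0,0,0,0,0.49]';python3 - <<'E'
from h import *
snap('scene','s25.png',(100,200,250,310),5)
snap('wrist','w25.png')
E
```

```text
t: 31.58
eef_pos: [435.5, -390.8, 41.6]
tcp_rot: [-3.142, 0.0, 3.11]
ft_force: [-1.1, 1.8, 4.1]
opening: 0.26
t: 32.2
eef_pos: [456.2, -391.6, 102.2]
tcp_rot: [-3.141, 0.0, 3.11]
ft_force: [1.4, -0.7, -3.2]
opening: 0.26
t: 32.95
eef_pos: [503.7, -393.1, 144.8]
tcp_rot: [-3.141, 0.001, 3.11]
ft_force: [-2.1, 2.2, 2.9]
opening: 0.26
```

View pics/s25.png

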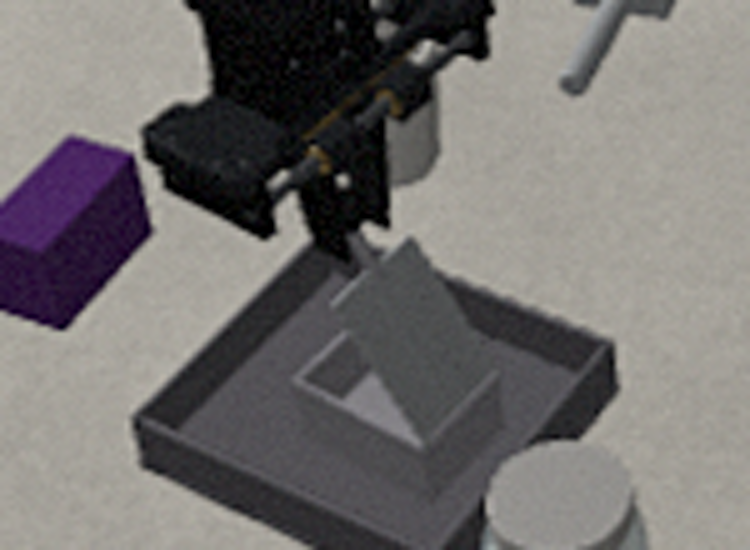

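View pics/w25.png

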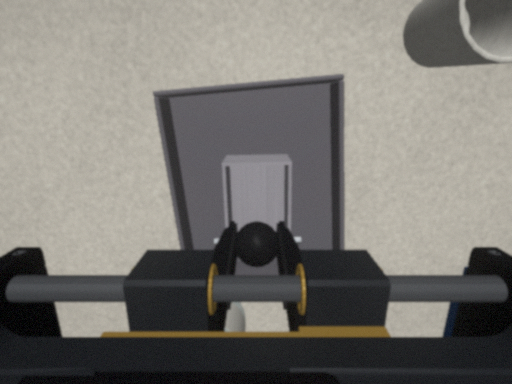

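The lid is up about 1 rad with the tin flat. I'll release and rise straight up, then do the final checks.

```bash
python3 -m pendant '[0,0,0,0,0,0,0,0,0,-0.4,0,0,0,0,-0.4,0,0,0,0,-0.4,0,0,0,0,-0.4,0,0,-0.06,0,-0.4,0,0,-0.14,0,-0.4,0.1,0,-0.05,0,-0.4,0.14,0,0,0,-0.4]'; python3 -m pendant '[0.05,0,-0.05,0,-0.4,0,0,0,0,-0.4]'; python3 - <<'E'
from h import *
snap('scene','s26.png');snap('top','t26.png',(140,70,420,280),2)
im=cv2.imread('pics/s26.png');cv2.imwrite('pics/s26c.png',cv2.resize(im[190:330,100:310],None,fx=3.8,fy=3.8,interpolation=cv2.INTER_CUBIC))
for c in('scene','top'):print(c,lm('tin_a',c),lm('knob_a',c),lm('hinge_a',c))
print(env.state()['t'])
E
```

```text
t: 34.17
eef_pos: [406.6, -390.2, 245.7]
tcp_rot: [-3.139, 0.002, 3.111]
ft_force: [-1.1, -1.0, 0.0]
opening: 0.703
t: 34.42
eef_pos: [386.2, -389.9, 265.8]
tcp_rot: [-3.139, 0.002, 3.108]
ft_force: [0.1, 0.6, -0.7]
opening: 0.7
scene [([678, 134, 58], 0.98), ([291, -386, 29], 0.69), ([516, -394, 6], 0.62), ([668, -81, 58], 0.59), ([398, -27, -1], 0.31)] [([578, 132, 68], 0.81), ([502, -390, 160], 0.78), ([573, -84, 65], 0.66), ([252, -479, 29], 0.64), ([679, -453, 0], 0.34)] [([561, -393, 50], 0.93), ([692, -80, 113], 0.84), ([239, -350, 34], 0.82), ([698, 135, 113], 0.68)]
top [([674, 130, 56], 0.74), ([671, -82, 54], 0.7), ([516, -394, 4], 0.6)] [([572, -83, 68], 0.77), ([577, 135, 68], 0.75), ([498, -395, 165], 0.64)] [([700, 135, 113], 0.98), ([698, -82, 112], 0.68), ([561, -397, 49], 0.6), ([343, 202, 2], 0.15)]
34.825
```

View pics/s26c.png

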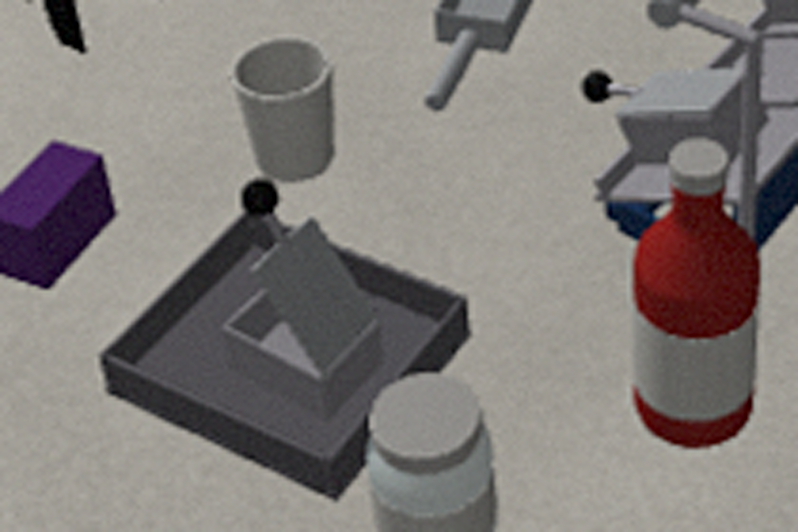

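View pics/t26.png

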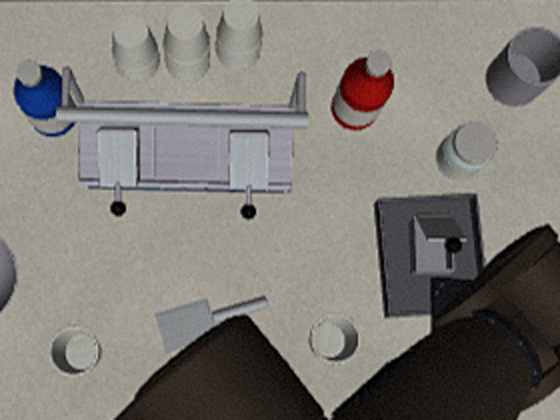

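View pics/s26.png

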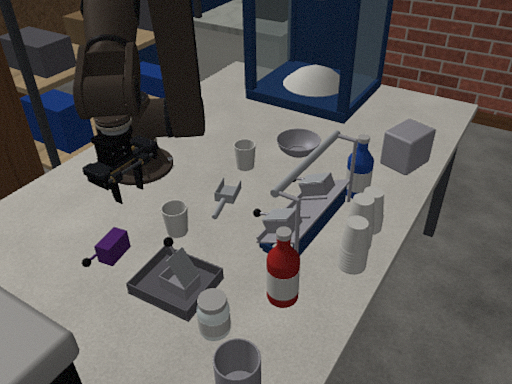

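The checks agree:
- **Stiff tin:** it stands flat in the tray at about (516,-394). Its lid stands open by itself, with the knob at z≈160, which is about 0.97 rad.
- **Good tins:** both are shut in their places.
- **Everything else:** nothing else has moved.

Handing in.

```bash
python3 -m pendant '[0,0,0,0,-0.4,0,0,0,0,-0.4]'; python3 -c "
from cell import env
print(env.job_done())"
```

```text
t: 35.08
eef_pos: [386.8, -389.3, 264.1]
tcp_rot: [3.142, -0.0, 3.11]
ft_force: [0.4, -0.2, -0.8]
opening: 0.699
the job is handed in; nothing more can be done
None
```

I checked the lids left, middle, right, lifting each to about 50°. The left and right lids dropped shut when let go; the middle one stayed up, so it was the stiff one. I shut it and moved that tin to the reject tray, set it down flat, reopened the lid to about 0.97 rad (55°) and let go. The job was handed in at 35 s.

The tool can't tilt through this interface, so I gripped the front of the tin upright, ahead of the bar. I then levelled it by raising its lid gently against the underside of the bar; the force there stayed at a few newtons.

My last checks found nothing failed and no real disagreement:
- **Rejected tin:** it is about 12 mm from the tray centre. It looks flat and its lid stands open by itself.
- **Good tins:** both are shut, and the position readings put them within a few mm of where they started.
- **Other things on the counter:** the pictures show none of them visibly moved. I judged that by eye and did not measure each one again.

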